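Load the next base plate from the stock stack into the assembly jig

ROBOT

A 6-joint arm with a two-finger parallel gripper is mounted at the origin on the work surface. World frame = base frame: x ahead of the robot, y to its left, z up, the work surface at z = 0. Lengths are in m, angles in rad, forces in N, time in s.
With the tool pointing down it reaches from about 0.3 to 0.775 m from the base axis. Payload 14.6 kg.
Tool frame: the origin (TCP) lies at the very end of the fingers, on their centre line; the grasp point (between the pads) lies 19 mm behind it; y points along the fingers, z is the direction in which the jaws open and shut, and the axes are right-handed (so a half turn about y gives the same grasp; the last joint's range is limited). The gripper opens to 94 mm and grips with 3 to 60 N. Pads are 16 mm wide; open, the fingers measure 119 mm over their backs; the gripper's body (75 mm by 177 mm) begins 78 mm behind the grasp point.
Start: joints at [1.168, 0.3, 1.521, -0, 1.321, -0.067], TCP at [0.181, 0.519, 0.171] pointing down, gripper open.
Joint ranges: [-3.03, 3.03], [-0.79, 2.21], [0.23, 2.52], [-1.04, 4.18], [0, 3.07], [-2.55, 2.55]. Speed limits (rad/s): [2.22, 2.22, 2.57, 3.14, 3.14, 3.14].

INTERFACE

Orientations are given as [roll, pitch, yaw] about the fixed x, y, z axes, in that order (R = Rz(yaw) Ry(pitch) Rx(roll)).
In Python, from station import get_obs, camera, job gives the robot as it stands.
- The arm moves only by the tool step_arm, never from a script. Its argument "targets" is a list of rows, each a list of 6 numbers: the shift along the tool's x, y, z in mm, then the turn, a rotation vector about the tool's x, y, z in degrees. In form: [[dx, dy, dz, rx, ry, rz], ...]. A call has 1 to 12 rows; each row shifts and turns the commanded pose from where the row before left it, along the tool's axes as they then stand; what a row does not reach is not made up. A row lasts 1/8 s, in which the tool goes at most 62.5 mm and 10.7 degrees, less where a joint would pass 70% of its speed; a pose out of reach is approached as far as the arm can. A call is refused whole if a number of a shift passes 62.5 or a number of a turn 10.7, either way. A call with a gripper value outside its range is refused whole. "gripper" is the opening, from -1 (shut) to 1 (fully open), set as the call begins (left out, the last holds). The fingers move at their own pace and stop on an object; "squeeze" is the grip in N (left out, the last holds). Time passes only in rows, so rows that do not move let the fingers close. It gives the time, the measured TCP pose, the force and the opening at its end, in the units of the state.
- get_obs(): the state, without advancing time (a new reading comes with each control period).
- camera(name): name is "side" or "top"; returns a dict with "pixels" (400x640x3 uint8, red, green, blue), "intrinsics" (3x3 intrinsics, pixels), "k1" (the pictures are not rectified: a ray, as slopes to the right and down, at radius r is drawn at 1 + k1 r^2 times it, then the intrinsics apply), "R" (3x3) and "t" (3): a world point X has camera coordinates R X + t. Camera axes: x right, y down, z forward; pixel columns grow to the right and rows downward; lengths in m; the calibration is good to about 2 mm. A picture is of the moment at which its call begins. There is no depth.
- job.hand_in(): hands the job in, once; it reports no verdict.
The state is a dict: "time_s": time; "qpos": joint angles; "joint_vel": joint speeds; "tau": joint torques, N m; "ee_pos": TCP position; "eef_rot": TCP orientation; "force": force on the tool from outside, world axes, zero at the start; "moment": the same for the moment, N m; "grip_width": finger opening in m.
Only numpy, scipy, OpenCV 4.12 (cv2) and the standard library are available. Lean on these libraries where they do the work, as an engineer would, in place of code of your own. Each camera call takes 0.05 s, during which the arm holds its last target.

TASK

Load the next aluminium base plate into the assembly jig: with closed fingertips resting lightly on its face, slide the top plate off the stack in the stock holder straight across onto the jig's bed, then slide it fully home into the jig's corner, touching both the end stop and the back rail. Come down on it slowly and press only lightly (leaning on it marks the face and drags the plate below along), keep it flat and never lift it, and leave the other plates in their stack and everything else on the bench where it is.

Things in the scene. Friction and masses are not known exactly. Their poses are not given: they have to be found in the camera images.
- plate: Top plate of the stack, the one to move: bare aluminium, 90 (x) x 110 (y) x 8 mm, 0.21 kg, nothing to grip. Origin: centre of its underside, z up, y roughly along the jig's +y. Metal slides on metal with friction 0.12 to 0.22, fingertips grip better. Fingertips pressed on its face with 3 to 6 N and moved sideways drag it alone, if with some slip; above 8 N or so the plate below comes along.
- under1: The plate right below the top plate in the stack, identical to it (90 x 110 x 8 mm, origin at the centre of its underside). Loose; must stay in place.
- under2: The third plate from the top, identical. Loose; must stay in place.
- under3: The lowest plate, identical, lying on the holder's floor. Loose; must stay in place.
- holder: Fixed grey sheet-steel stock holder with the stack of four plates: floor 100 x 114 mm, 6 mm thick; 3 mm walls on both x sides and the -y end, 46 mm high, 8 mm above the top plate's face. Inner wall faces x = -47, +47, y = -58 mm, so the plates have about 2 mm play. Open at its +y end, which faces the jig, to which it may stand 0.06 rad askew. Origin at bench level under the nominal stack centre.
- jig: Fixed assembly jig: flat black steel bed, x -75 to +75, y -90 to +100 mm, 28 mm above the bench, 2 mm below the top plate's underside in the stack. Origin at bench level. The stack ends 3 to 17 mm short of the bed's -y edge; the plate slides off towards +y. A plate that is home has its origin at x +10, y +25, z +28 mm, sides parallel to these axes; straight from the holder it comes 0 to 30 mm short of the rail.
- corner (a point): Where the inner faces of the jig's back rail and end stop meet, at bed level. Rail: steel bar on the bed's +x side, inner face at jig x = +55 mm, y -70 to +100 mm. End stop: bar on its +y end, inner face at jig y = +80 mm, x -60 to +40 mm. Both stand 12 mm above the bed. On the rail lie two strap clamps, turned aside, their brass nuts reaching 27 mm above the bed.
- terminal_box: Bystander: loose aluminium box with binding posts, 60 x 130 x 63 mm high, behind the jig's rail. Leave alone.
- heatsink: Bystander: loose finned heat sink, 70 x 90 x 30 mm high, on the +x side of the holder. Leave alone.
- driver: Bystander: loose black-handled screwdriver, about 200 mm long, lying on the bench beyond the end stop. Leave alone.
- screw_dish: Bystander: loose small steel dish of screws, 68 mm across, 22 mm high, beyond the end stop. Leave alone.
Not all that is in view belongs to the job. What is shaped like the plate but brown, pink or red is not meant.

How it is judged:
By the outcome, as a careful person would: the job done as asked, in the order asked, and still so for the second after the job is handed in, with the robot touching nothing.
It also fails if it takes over 64 s, if anything falls off the work surface, if the arm or the gripper's body presses on something with over 40 N, if the wrist force passes 120 N, or if a joint passes its speed limit or range.

## Working session

There is one attempt and no reset: what is moved stays moved. The work goes in short steps, Python scripts to look and compute and a tool call to move; the robot and the scene stay as the last step left them, time stands still between calls to the robot, and variables do not carry over. Pictures are saved under pics/ and viewed, and the job is handed in when it is done.

Besides the shell and the picture viewer there is one more tool, called after ">>>" by a JSON object that holds its "api" and its "payload", one argument or row to a line. step_arm: Moves the arm, as the interface text tells. Its arguments: {"type":"object","properties":{"targets":{"type":"array","items":{"type":"array","items":{"type":"number"}}},"gripper":{"type":"number"},"squeeze":{"type":"number"}},"required":["targets"]}

```bash
mkdir -p pics; python3 - <<'E'
from station import get_obs,camera
import cv2,numpy as np
o=get_obs()
for k in o: print(k,np.round(o[k],4))
for n in("side","top"):
    c=camera(n); cv2.imwrite(f"pics/{n}0.png",c["pixels"][:,:,::-1])
    print(n,c["intrinsics"],c["k1"],c["R"],c["t"])
E
```

```text
time_s 0.0
qpos [ 1.1684  0.3005  1.5216 -0.      1.3207 -0.0666]
joint_vel [ 0.0021  0.     -0.0014  0.0004 -0.0001 -0.    ]
tau [-2.30000e-03 -5.31816e+01 -3.52731e+01  7.07000e-02  2.46000e-02
 -0.00000e+00]
ee_pos [0.1811 0.519  0.1702]
eef_rot [-1.5719e+00  1.0000e-04 -3.3580e-01]
force [0.7491 0.0281 0.3723]
moment [-0.0122 -0.0013 -0.0613]
grip_width 0.0943
side [[377.56476139   0.         318.90824896]
 [  0.         377.56476139 193.58799008]
 [  0.           0.           1.        ]] -0.07458087580819557 [[-0.95279208 -0.30358942  0.00455213]
 [-0.20040424  0.61754899 -0.76057306]
 [ 0.22809077 -0.72558025 -0.64923639]] [0.55821074 0.1379088  0.71863882]
top [[381.38484122   0.         317.43812314]
 [  0.         381.38484122 204.15991683]
 [  0.           0.           1.        ]] -0.07970379614778378 [[-0.01414479 -0.99943648  0.03044096]
 [-0.98445053  0.00858876 -0.17545193]
 [ 0.1750916  -0.03244935 -0.98401726]] [0.04179157 0.57630498 0.75027975]
```

View pics/side0.png

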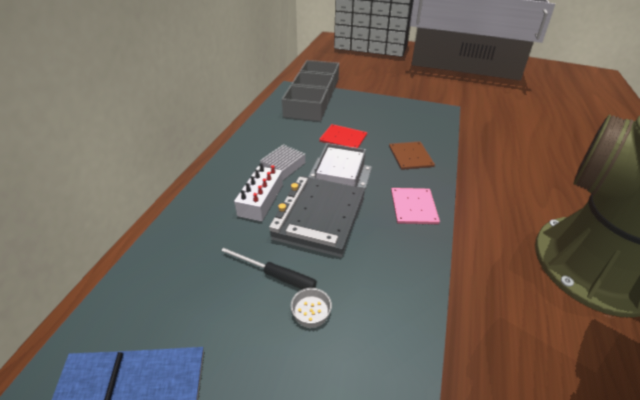

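View pics/top0.png

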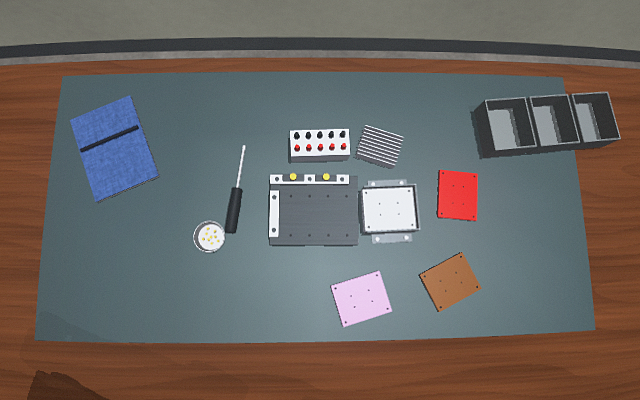

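```bash
cat > h.py <<'E'
import numpy as np,cv2
from station import get_obs,camera
def proj(c,X):
    X=np.atleast_2d(X)@c["R"].T+c["t"]; s=X[:,:2]/X[:,2:]
    r2=(s**2).sum(1,keepdims=True); s=s*(1+c["k1"]*r2)
    K=c["intrinsics"]; return s*[K[0,0],K[1,1]]+[K[0,2],K[1,2]]
def ray(c,uv,z):
    uv=np.atleast_2d(uv).astype(float);K=c["intrinsics"]
    d=(uv-[K[0,2],K[1,2]])/[K[0,0],K[1,1]]; s=d.copy()
    for _ in range(30): s=d/(1+c["k1"]*(s**2).sum(1,keepdims=True))
    D=np.c_[s,np.ones(len(s))]@c["R"]; C=-c["R"].T@c["t"]
    return C+D*((z-C[2])/D[:,2])[:,None]
def crop(c,name,x0,y0,x1,y1,f):
    im=c["pixels"][y0:y1,x0:x1,::-1]
    im=cv2.resize(im,None,fx=f,fy=f,interpolation=cv2.INTER_CUBIC)
    cv2.imwrite("pics/"+name,im)
E
python3 - <<'E'
from h import *
c=camera("top"); crop(c,"t1.png",255,160,435,260,4.4)
c=camera("side"); crop(c,"s1.png",230,130,400,260,4.5)
E
```

```text
(no output)
```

View pics/t1.png

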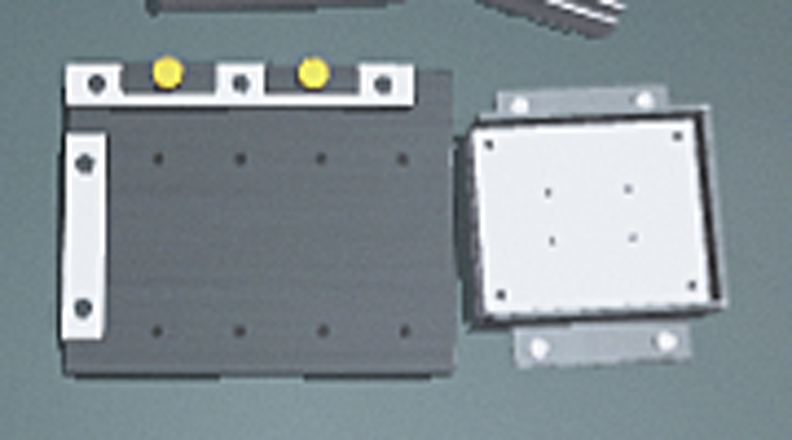

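View pics/s1.png

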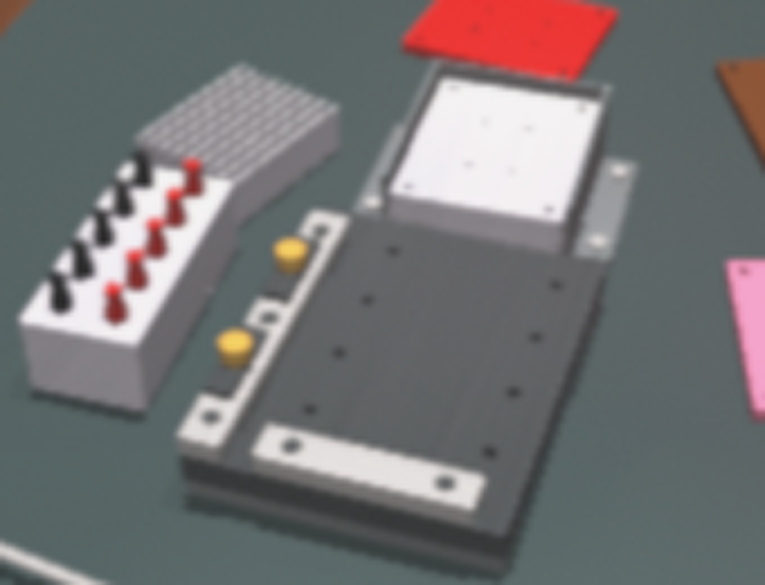

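```bash
cat > m.py <<'E'
from h import *
from scipy.optimize import least_squares
T=lambda p:(np.array(p)+.5)/4.4-.5+[255,160]
S=lambda p:(np.array(p)+.5)/4.5-.5+[230,130]
def world(pose,L):
    x,y,a=pose;L=np.array(L,float)/1000;c,s=np.cos(a),np.sin(a)
    return np.c_[x+c*L[:,0]-s*L[:,1],y+s*L[:,0]+c*L[:,1],L[:,2]]
def fit(cams,obs,p0):
    # obs: (camname, px, localpoint mm, world z)
    def f(p):
        r=[]
        for n,u,l in obs: r.append((proj(cams[n],world(p,[l]))[0]-u))
        return np.ravel(r)
    s=least_squares(f,p0,loss="soft_l1",f_scale=.7); return s.x,f(s.x).reshape(-1,2)
E
python3 - <<'E'
from m import *
cams={n:camera(n) for n in("top","side")}
jo=[("top",T((452,372)),(-75,-90,28)),("top",T((64,372)),(-75,100,28)),("top",T((452,70)),(75,-90,28)),
("top",T((413,105)),(55,-70,40)),("top",T((105,339)),(-60,80,40)),("top",T((105,133)),(40,80,40)),
("side",S((507,532)),(-75,100,28)),("side",S((608,262)),(-75,-90,28)),("side",S((478,508)),(-60,100,40)),
("side",S((487,475)),(-60,80,40)),("side",S((265,426)),(40,80,40)),("side",S((348,217)),(55,-70,40))]
po=[("top",T((472,128)),(45,55,38)),("top",T((695,120)),(45,-55,38)),("top",T((710,304)),(-45,-55,38)),("top",T((486,316)),(-45,55,38)),
("side",S((391,190)),(45,55,38)),("side",S((565,222)),(-45,55,38)),("side",S((603,98)),(-45,-55,38)),("side",S((444,78)),(45,-55,38))]
for nm,ob in(("jig",jo),("plate",po)):
  for sel in(("top","side"),("top",),("side",)):
    p,r=fit(cams,[o for o in ob if o[0] in sel],[.5,0,0]); print(nm,sel,p.round(4)); 
    if len(sel)==2: print(r.round(1).tolist())
E
```

```text
jig ('top', 'side') [ 0.5694  0.0384 -0.0087]
[[0.8, -0.1], [-0.6, 0.2], [-0.9, 0.1], [-0.3, -0.3], [-0.8, 0.1], [-0.2, 0.1], [0.0, 0.3], [0.1, -0.4], [-0.9, -0.5], [-0.0, -0.5], [0.7, -1.3], [0.4, -0.7]]
jig ('top',) [ 0.5695  0.0376 -0.0115]
jig ('side',) [ 0.5694  0.0401 -0.001 ]
plate ('top', 'side') [ 0.5677 -0.1183  0.0388]
[[-0.0, 0.7], [-0.7, 0.3], [-0.1, -0.5], [-0.1, -0.5], [0.4, -0.3], [-0.2, -0.9], [-0.1, 0.4], [0.3, -0.6]]
plate ('top',) [ 0.5676 -0.1187  0.0334]
plate ('side',) [ 0.5675 -0.1165  0.0436]
```

```bash
cat > ov.py <<'E'
from m import *
def overlay(c,name,box,f,items):
    x0,y0,x1,y1=box
    im=np.ascontiguousarray(cv2.resize(c["pixels"][y0:y1,x0:x1,::-1],None,fx=f,fy=f,interpolation=cv2.INTER_CUBIC))
    for pose,polys,col in items:
        for L in polys:
            q=proj(c,world(pose,L)); q=(q-[x0,y0]+.5)*f-.5
            cv2.polylines(im,[np.round(q*16).astype(np.int32)],True,col,1,cv2.LINE_AA,4)
    cv2.imwrite("pics/"+name,im)
def rect(a,b,c,d,z): return [(a,b,z),(c,b,z),(c,d,z),(a,d,z)]
JIG=[rect(-75,-90,75,100,28),rect(55,-70,75,100,40),rect(-60,80,40,100,40)]
PL=lambda z:[rect(-45,-55,45,55,z+8)]
HO=[rect(-50,-61,50,57,46),rect(-47,-58,47,57,46)]
E
python3 - <<'E'
from ov import *
it=[((.5694,.0384,-.0087),JIG,(0,255,0)),((.5677,-.1183,.0388),PL(30),(0,0,255)),((.5675,-.1175,.0388),HO,(255,128,0))]
overlay(camera("top"),"t2.png",(350,170,430,250),7.5,it)
overlay(camera("side"),"s2.png",(300,130,390,210),7.5,it)
overlay(camera("top"),"t3.png",(262,165,372,255),7,it)
E
```

```text
(no output)
```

View pics/t2.png

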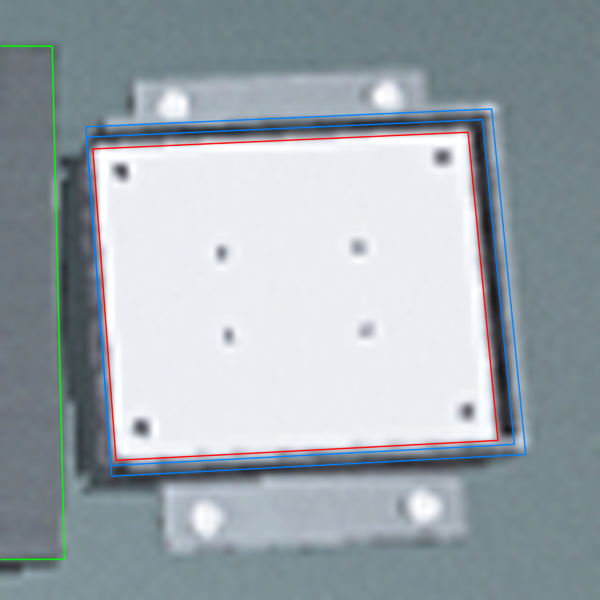

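View pics/s2.png

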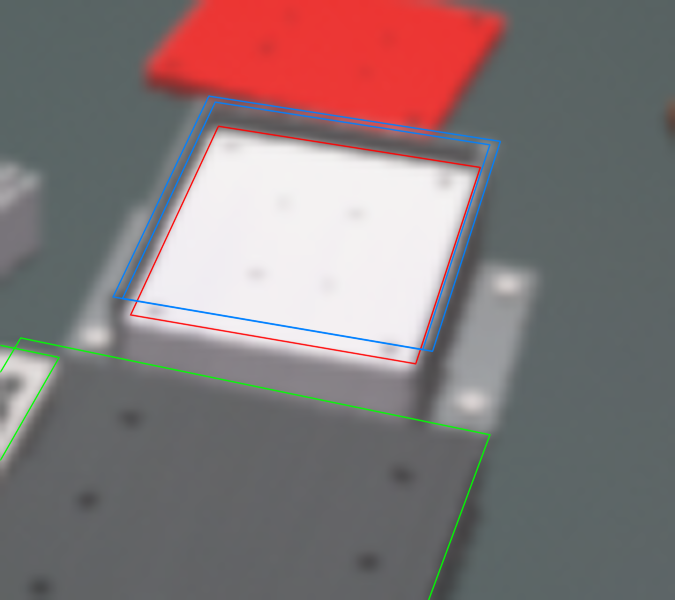

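View pics/t3.png

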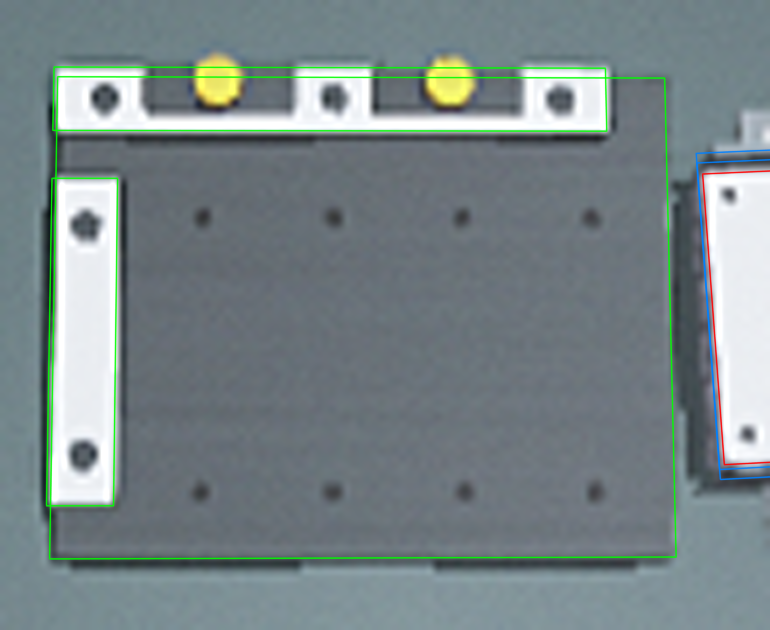

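>>> {"api": "step_arm", "payload": {
  "targets": [
    [24.2, 0, -43.4, 0, -7.13, 0],
    [24.2, 0, -43.4, 0, -7.13, 0],
    [24.2, 0, -43.4, 0, -7.13, 0],
    [24.2, 0, -43.4, 0, 0, 0],
    [24.2, 0, -43.4, 0, 0, 0],
    [24.2, 0, -43.4, 0, 0, 0],
    [24.2, 0, -43.4, 0, 0, 0],
    [24.2, 0, -43.4, 0, 0, 0],
    [24.2, 0, -43.4, 0, 0, 0],
    [24.2, 0, -43.4, 0, 0, 0],
    [24.2, 0, -43.4, 0, 0, 0]
  ],
  "gripper": -1
}}

```text
time_s: 1.82
ee_pos: [0.4319, 0.0362, 0.171]
eef_rot: [-1.571, -0.001, 0.037]
force: [1.1, -0.5, -0.2]
grip_width: 0.0008
```

>>> {"api": "step_arm", "payload": {
  "targets": [
    [31, 10, -38, 0, 0, 0],
    [31, 20, -38, 0, 0, 0],
    [31, 20, -38, 0, 0, 0],
    [31, 20, -38, 0, 0, 0],
    [0, 10, 0, 0, 0, 0],
    [0, 0, 0, 0, 0, 0],
    [0, 0, 0, 0, 0, 0]
  ]
}}

```text
time_s: 2.7
ee_pos: [0.5608, -0.1087, 0.0918]
eef_rot: [-1.571, -0.001, 0.038]
force: [0.2, 0.2, 0.3]
grip_width: 0.0003
```

>>> {"api": "step_arm", "payload": {
  "targets": [
    [6.5, 10, -9.9, 0, 0, 0],
    [0, 15, 0, 0, 0, 0],
    [0, 15, 0, 0, 0, 0],
    [0, 4, 0, 0, 0, 0],
    [0, 0, 0, 0, 0, 0],
    [0, 0, 0, 0, 0, 0],
    [0, 0, 0, 0, 0, 0]
  ]
}}

```text
time_s: 3.58
ee_pos: [0.5679, -0.1191, 0.0472]
eef_rot: [-1.571, -0.001, 0.038]
force: [-0.1, 0.8, 0.2]
grip_width: 0.0004
```

>>> {"api": "step_arm", "payload": {
  "targets": [
    [0, 1.5, 0, 0, 0, 0],
    [0, 1.5, 0, 0, 0, 0],
    [0, 1.5, 0, 0, 0, 0],
    [0, 1, 0, 0, 0, 0],
    [0, 1, 0, 0, 0, 0],
    [0, 0.5, 0, 0, 0, 0],
    [0, 0, 0, 0, 0, 0]
  ]
}}

```text
time_s: 4.45
ee_pos: [0.5676, -0.1191, 0.0397]
eef_rot: [-1.571, 0.0, 0.038]
force: [-0.4, 0.1, -0.2]
grip_width: 0.0004
```

```bash
python3 - <<'E'
from ov import *
c=camera("side"); crop(c,"s3.png",230,70,400,220,4)
E
```

```text
(no output)
```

View pics/s3.png

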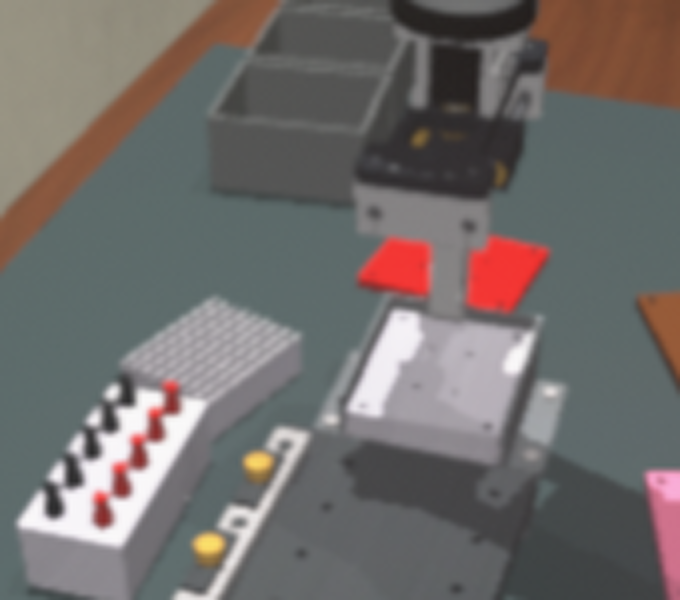

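```bash
python3 - <<'E'
from ov import *
o=get_obs();print(o["ee_pos"],o["qpos"],o["force"])
for n in("side","top"):
    c=camera(n); p=np.array(o["ee_pos"]); print(n,proj(c,[p,p+[0,0,.05],p+[0,0,.1]]))
    crop(c,n+"4.png",*((300,110,400,190) if n=="side" else (330,150,450,260)),7)
E
```

```text
[ 0.56765598 -0.11910404  0.03974151] [-2.69973380e-01  5.02015207e-01  1.56222200e+00  2.70592855e-05
  1.07737614e+00 -1.87829186e+00] [ 0.03714476  0.34890294 -0.42126017]
side [[341.19796258 160.53020521]
 [342.10323563 142.97382681]
 [343.06770166 124.12327202]]
top [[389.35174623 208.58658265]
 [394.69842104 204.51135385]
 [400.76910595 199.88062918]]
```

View pics/side4.png

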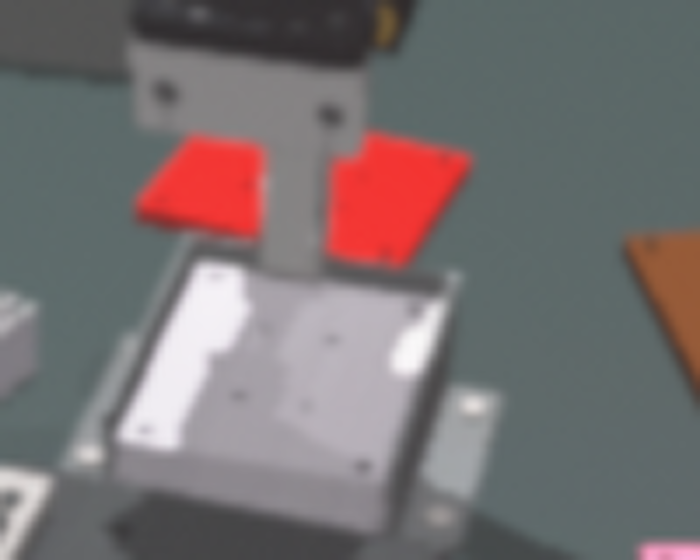

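View pics/top4.png

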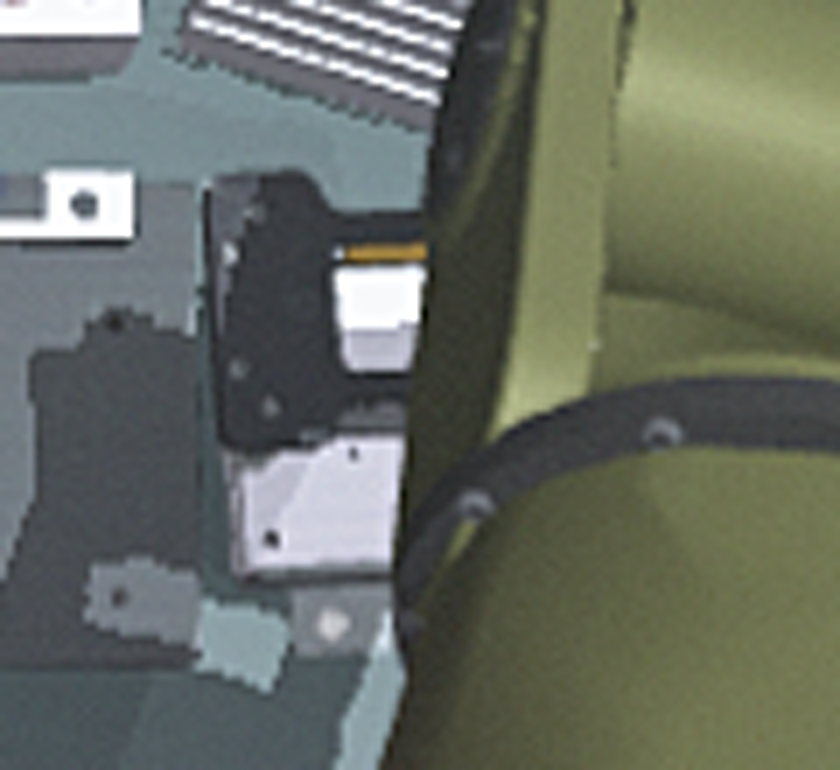

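```bash
python3 - <<'E'
from ov import *
c=camera("top");d=camera("side")
for z in(.137,.16,.2,.25): print(z,ray(c,[[330+205/7,150+180/7],[330+225/7,150+445/7]],z).round(3).tolist())
for y in(0,-.02,-.05): print(proj(d,[[.5677,-.119+y,.04]]).round(1),proj(d,[[.5677,-.119,.04-y]]).round(1))
cv2.imwrite("pics/s5.png",d["pixels"][:,:,::-1]);cv2.imwrite("pics/t5.png",c["pixels"][:,:,::-1])
crop(d,"s6.png",280,30,400,180,4)
E
```

```text
0.137 [[0.616, -0.042, 0.137], [0.543, -0.045, 0.137]]
0.16 [[0.61, -0.039, 0.16], [0.539, -0.042, 0.16]]
0.2 [[0.6, -0.033, 0.2], [0.533, -0.036, 0.2]]
0.25 [[0.587, -0.026, 0.25], [0.526, -0.028, 0.25]]
[[341.2 160.5]] [[341.2 160.5]]
[[343.3 155.9]] [[341.5 153.6]]
[[346.4 149.4]] [[342.1 142.9]]
```

View pics/s5.png

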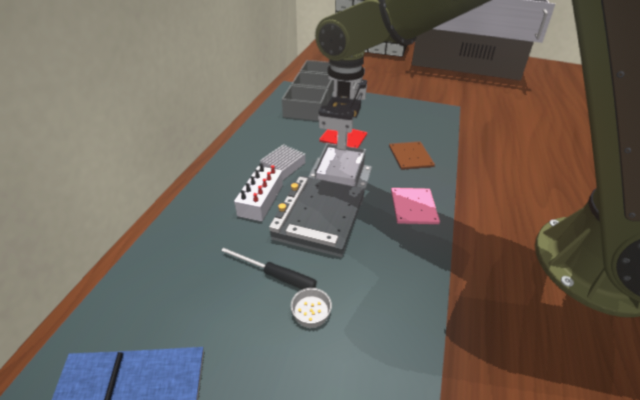

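View pics/t5.png

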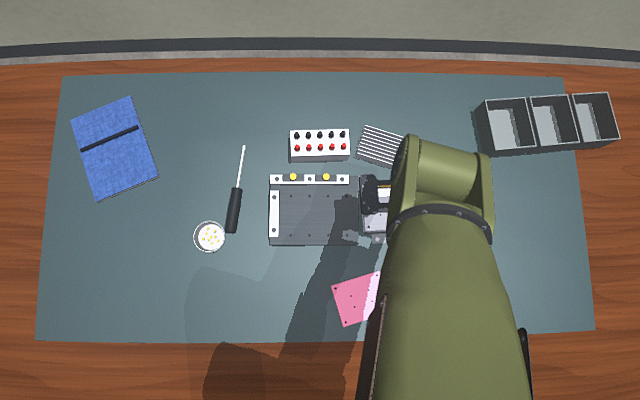

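View pics/s6.png

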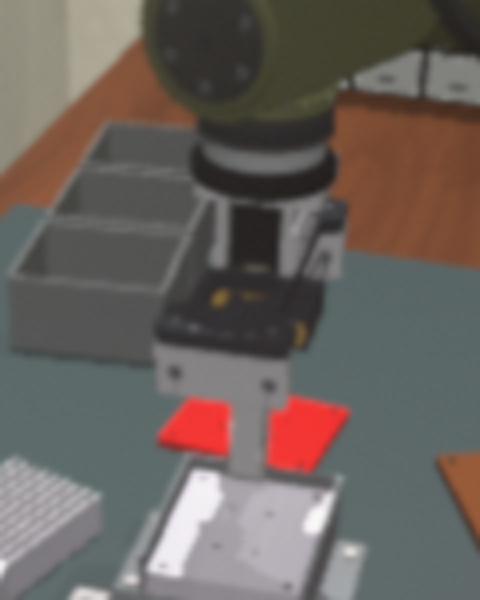

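```bash
python3 - <<'E'
from ov import *
d=camera("side")
for z in(.137,.15,.167,.18): print(z,proj(d,[[.5677+.0375,-.031,z],[.5677-.0375,-.031,z],[.5677-.0375,-.106,z]]).round(1).tolist())
im=d["pixels"]
for v in range(140,172): print(v,im[v,338].tolist(),im[v,341].tolist(),im[v,344].tolist(),im[v,350].tolist())
E
```

```text
0.137 [[314.9, 142.7], [349.7, 148.9], [358.0, 130.8]]
0.15 [[314.9, 137.4], [350.0, 143.5], [358.4, 125.6]]
0.167 [[314.9, 130.3], [350.5, 136.4], [358.9, 118.7]]
0.18 [[314.9, 124.7], [350.9, 130.7], [359.4, 113.3]]
140 [150, 128, 128] [134, 131, 131] [129, 127, 126] [243, 55, 53]
141 [145, 127, 127] [133, 131, 131] [130, 128, 128] [243, 55, 52]
142 [141, 127, 127] [133, 131, 131] [133, 130, 130] [244, 55, 53]
143 [137, 127, 127] [133, 131, 131] [137, 134, 134] [244, 55, 52]
144 [133, 127, 127] [133, 131, 131] [139, 136, 137] [243, 55, 53]
145 [131, 128, 128] [133, 131, 131] [133, 131, 131] [240, 57, 55]
146 [131, 129, 129] [134, 132, 132] [129, 126, 126] [222, 69, 68]
147 [129, 127, 128] [134, 132, 132] [128, 125, 125] [154, 84, 85]
148 [125, 122, 123] [128, 126, 126] [126, 124, 124] [101, 87, 88]
149 [134, 131, 134] [124, 121, 123] [123, 120, 121] [91, 90, 91]
150 [158, 152, 159] [148, 144, 149] [137, 133, 137] [118, 115, 119]
151 [168, 162, 169] [165, 159, 166] [160, 155, 161] [164, 160, 166]
152 [169, 163, 170] [169, 163, 170] [173, 167, 174] [184, 178, 186]
153 [169, 163, 170]
[... 572 characters left out ...]
185] [185, 178, 185]
162 [166, 161, 168] [179, 173, 180] [182, 176, 184] [184, 178, 185]
163 [166, 160, 167] [178, 172, 179] [183, 176, 184] [184, 177, 185]
164 [166, 160, 167] [179, 174, 181] [183, 177, 185] [184, 177, 186]
165 [165, 160, 167] [178, 172, 179] [184, 178, 185] [185, 178, 186]
166 [165, 160, 167] [180, 174, 181] [182, 175, 183] [184, 178, 185]
167 [165, 160, 167] [180, 175, 183] [176, 170, 178] [184, 177, 185]
168 [167, 161, 168] [181, 175, 183] [175, 169, 177] [183, 177, 185]
169 [167, 161, 168] [180, 174, 182] [181, 175, 183] [183, 177, 185]
170 [165, 160, 167] [173, 168, 175] [184, 178, 186] [182, 176, 184]
171 [165, 159, 166] [167, 162, 169] [182, 176, 184] [182, 176, 184]
```

>>> {"api": "step_arm", "payload": {
  "targets": [
    [0, 0.4, 0, 0, 0, 0],
    [0, 0.4, 0, 0, 0, 0],
    [0, 0.4, 0, 0, 0, 0],
    [0, 0.4, 0, 0, 0, 0],
    [0, 0.4, 0, 0, 0, 0],
    [0, 0, 0, 0, 0, 0]
  ]
}}

```text
time_s: 5.5
ee_pos: [0.5676, -0.1191, 0.0377]
eef_rot: [-1.571, 0.0, 0.038]
force: [-0.5, 0.4, -0.4]
grip_width: 0.0005
```

>>> {"api": "step_arm", "payload": {
  "targets": [
    [0, 0.4, 0, 0, 0, 0],
    [0, 0.4, 0, 0, 0, 0],
    [0, 0.4, 0, 0, 0, 0],
    [0, 0, 0, 0, 0, 0]
  ]
}}

```text
time_s: 6.0
ee_pos: [0.5677, -0.1191, 0.0365]
eef_rot: [-1.571, 0.0, 0.038]
force: [0.5, -0.6, -0.4]
grip_width: 0.0005
```

```bash
python3 - <<'E'
from ov import *
d=camera("side");print(get_obs()["ee_pos"],get_obs()["force"])
for z in(.0365,.05,.06,.07,.08): print(z,proj(d,[[.5757,-.1065,z],[.5597,-.1065,z]]).round(1).tolist())
im=d["pixels"].astype(int)
for v in range(130,162,2): print(v,im[v,330:356,0].tolist())
crop(d,"s7.png",310,115,380,185,9)
E
```

```text
[ 0.56765133 -0.11910165  0.03652177] [-0.105825   -0.60488242  0.06269868]
0.0365 [[336.5, 163.9], [343.0, 165.2]]
0.05 [[336.7, 159.3], [343.2, 160.5]]
0.06 [[336.9, 155.8], [343.4, 157.1]]
0.07 [[337.0, 152.3], [343.6, 153.5]]
0.08 [[337.2, 148.7], [343.8, 150.0]]
130 [159, 155, 149, 143, 140, 137, 135, 135, 133, 134, 134, 134, 134, 134, 133, 129, 121, 122, 129, 133, 134, 156, 215, 233, 233, 228]
132 [238, 236, 234, 230, 228, 226, 221, 190, 152, 134, 130, 130, 131, 131, 132, 131, 127, 129, 135, 137, 140, 173, 225, 241, 243, 243]
134 [243, 243, 243, 243, 243, 241, 237, 211, 160, 136, 133, 133, 132, 132, 130, 125, 130, 166, 209, 224, 224, 223, 235, 242, 243, 243]
136 [244, 243, 243, 242, 234, 224, 225, 205, 160, 136, 133, 133, 134, 134, 130, 122, 136, 194, 233, 242, 242, 240, 241, 243, 243, 243]
138 [243, 243, 244, 243, 243, 242, 237, 206, 154, 135, 133, 133, 133, 134, 130, 120, 138, 197, 230, 240, 243, 243, 243, 243, 243, 243]
140 [242, 243, 243, 243, 243, 243, 238, 205, 152, 134, 133, 133, 134, 134, 129, 116, 143, 212, 234, 240, 243, 243, 243, 243, 243, 243]
142 [182, 193, 202, 21
[... 617 characters left out ...]
8, 111, 107, 105, 99, 95]
152 [244, 244, 244, 240, 222, 187, 170, 168, 167, 166, 164, 162, 160, 159, 161, 168, 176, 182, 184, 184, 184, 181, 179, 176, 173, 169]
154 [244, 243, 243, 242, 235, 210, 177, 169, 168, 168, 169, 171, 178, 184, 188, 188, 186, 186, 186, 187, 188, 188, 187, 187, 187, 187]
156 [243, 242, 241, 235, 211, 178, 167, 159, 160, 166, 171, 178, 185, 187, 187, 186, 185, 185, 187, 188, 187, 187, 186, 186, 186, 186]
158 [241, 240, 234, 209, 177, 168, 169, 165, 165, 169, 177, 184, 186, 186, 185, 182, 172, 165, 175, 184, 186, 186, 186, 186, 186, 186]
160 [202, 193, 181, 170, 168, 172, 172, 169, 167, 170, 178, 184, 185, 184, 184, 183, 184, 185, 186, 185, 185, 185, 185, 185, 186, 197]
```

View pics/s7.png

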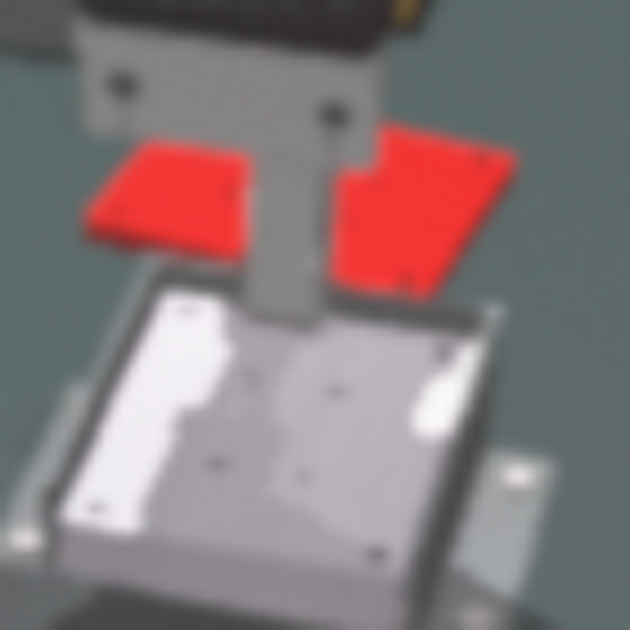

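>>> {"api": "step_arm", "payload": {
  "targets": [
    [0, 0.5, 0, 0, 0, 0],
    [0, 0.5, 0, 0, 0, 0],
    [0, 0.5, 0, 0, 0, 0],
    [0, 0.5, 0, 0, 0, 0]
  ]
}}

```text
time_s: 6.55
ee_pos: [0.5676, -0.1191, 0.0345]
eef_rot: [-1.571, 0.0, 0.038]
force: [-0.0, -0.8, 0.1]
grip_width: 0.0004
```

>>> {"api": "step_arm", "payload": {
  "targets": [
    [0, 0.6, 0, 0, 0, 0],
    [0, 0.6, 0, 0, 0, 0],
    [0, 0.6, 0, 0, 0, 0]
  ]
}}

```text
time_s: 6.92
ee_pos: [0.5677, -0.1191, 0.0327]
eef_rot: [-1.571, 0.0, 0.038]
force: [-0.0, 0.6, -0.8]
grip_width: 0.0004
```

>>> {"api": "step_arm", "payload": {
  "targets": [
    [0, 2, 0, 0, 0, 0],
    [0, 2, 0, 0, 0, 0],
    [0, 2, 0, 0, 0, 0],
    [0, 2, 0, 0, 0, 0],
    [0, 2, 0, 0, 0, 0],
    [0, 2, 0, 0, 0, 0],
    [0, 2, 0, 0, 0, 0]
  ]
}}

```text
time_s: 7.8
ee_pos: [0.5676, -0.1191, 0.0186]
eef_rot: [-1.571, 0.0, 0.038]
force: [0.3, 0.1, 0.2]
grip_width: 0.0007
```

```bash
python3 - <<'E'
from ov import *
d=camera("side");print(get_obs()["ee_pos"],get_obs()["force"])
crop(d,"s8.png",310,115,380,185,9)
E
```

```text
[ 0.5675319  -0.11910019  0.01833855] [ 0.07741272 -0.56196746 -0.24767376]
```

View pics/s8.png

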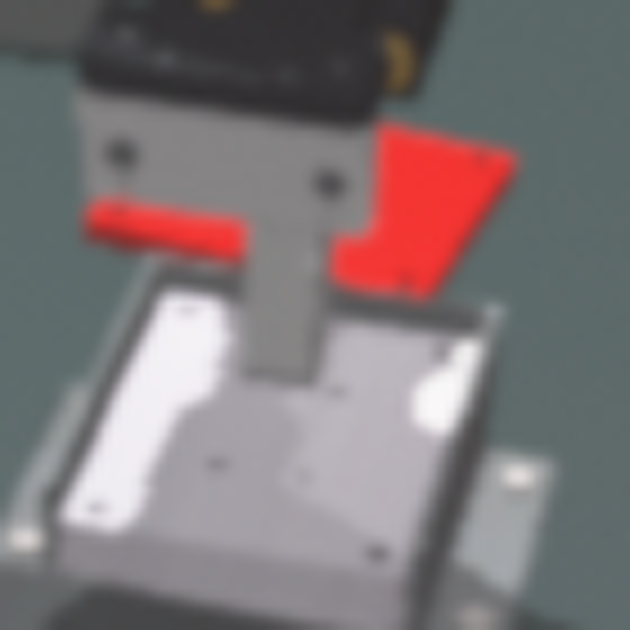

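>>> {"api": "step_arm", "payload": {
  "targets": [
    [0, 2, 0, 0, 0, 0],
    [0, 2, 0, 0, 0, 0],
    [0, 2, 0, 0, 0, 0],
    [0, 2, 0, 0, 0, 0],
    [0, 1.5, 0, 0, 0, 0],
    [0, 1.5, 0, 0, 0, 0],
    [0, 1, 0, 0, 0, 0],
    [0, 1, 0, 0, 0, 0]
  ]
}}

```text
time_s: 8.85
ee_pos: [0.5677, -0.1191, 0.0057]
eef_rot: [-1.571, -0.0, 0.038]
force: [0.2, 0.4, 0.6]
grip_width: 0.0003
```

```bash
python3 - <<'E'
from ov import *
d=camera("side");print(get_obs()["ee_pos"],get_obs()["force"],get_obs()["tau"])
crop(d,"s9.png",310,115,380,185,9)
E
```

```text
[ 0.56758225 -0.11909911  0.00556575] [ 0.02142134  0.80128002 -0.51042107] [ 1.04193937e-02 -6.18555737e+01 -3.01208997e+01 -3.22384795e-02
  8.56785430e-02 -5.72743056e-05]
```

View pics/s9.png

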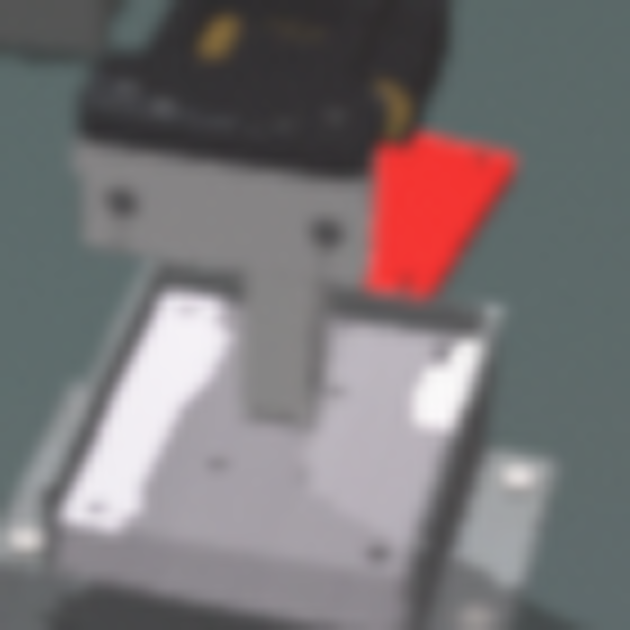

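>>> {"api": "step_arm", "payload": {
  "targets": [
    [0, 0.5, 0, 0, 0, 0],
    [0, 0.5, 0, 0, 0, 0],
    [0, 0.5, 0, 0, 0, 0],
    [0, 0.5, 0, 0, 0, 0],
    [0, 0.5, 0, 0, 0, 0]
  ]
}}

```text
time_s: 9.52
ee_pos: [0.5678, -0.1191, 0.0036]
eef_rot: [-1.571, -0.0, 0.038]
force: [-1.8, 0.1, 7.1]
grip_width: 0.0006
```

>>> {"api": "step_arm", "payload": {
  "targets": [
    [0, 0.4, 0, 0, 0, 0],
    [0, 0.4, 0, 0, 0, 0]
  ]
}}

```text
time_s: 9.78
ee_pos: [0.5683, -0.1193, 0.0035]
eef_rot: [-1.571, -0.002, 0.038]
force: [-1.9, 0.7, 12.4]
grip_width: 0.0007
```

>>> {"api": "step_arm", "payload": {
  "targets": [
    [0, 0.4, 0, 0, 0, 0],
    [0, 0.4, 0, 0, 0, 0]
  ]
}}

```text
time_s: 10.02
ee_pos: [0.5688, -0.1194, 0.0035]
eef_rot: [-1.572, -0.003, 0.038]
force: [-3.3, 0.7, 18.6]
grip_width: 0.0005
```

>>> {"api": "step_arm", "payload": {
  "targets": [
    [0, -2, 0, 0, 0, 0],
    [0, 0, 0, 0, 0, 0]
  ]
}}

```text
time_s: 10.28
ee_pos: [0.5676, -0.1191, 0.0036]
eef_rot: [-1.571, 0.0, 0.038]
force: [-0.2, 0.0, 1.5]
grip_width: 0.0002
```

>>> {"api": "step_arm", "payload": {
  "targets": [
    [0, 0.35, 0, 0, 0, 0],
    [0, 0, 1, 0, 0, 0],
    [0, 0, 2, 0, 0, 0],
    [0, 0, 2, 0, 0, 0]
  ]
}}

```text
time_s: 10.78
ee_pos: [0.5678, -0.1142, 0.0036]
eef_rot: [-1.571, -0.001, 0.037]
force: [0.7, -1.1, 4.0]
grip_width: 0.0003
```

>>> {"api": "step_arm", "payload": {
  "targets": [
    [0, 0, 3, 0, 0, 0],
    [0, 0, 3, 0, 0, 0],
    [0, 0, 3, 0, 0, 0],
    [0, 0, 3, 0, 0, 0],
    [0, 0, 3, 0, 0, 0]
  ]
}}

```text
time_s: 11.4
ee_pos: [0.5672, -0.0992, 0.0036]
eef_rot: [-1.571, -0.001, 0.038]
force: [-0.3, -1.7, 5.4]
grip_width: 0.0005
```

```bash
python3 - <<'E'
from ov import *
d=camera("side");print(get_obs()["ee_pos"],get_obs()["force"])
crop(d,"s10.png",300,125,380,195,9)
E
```

```text
[ 0.56721843 -0.09886889  0.00358859] [0.14008323 0.41275369 5.55275433]
```

View pics/s10.png

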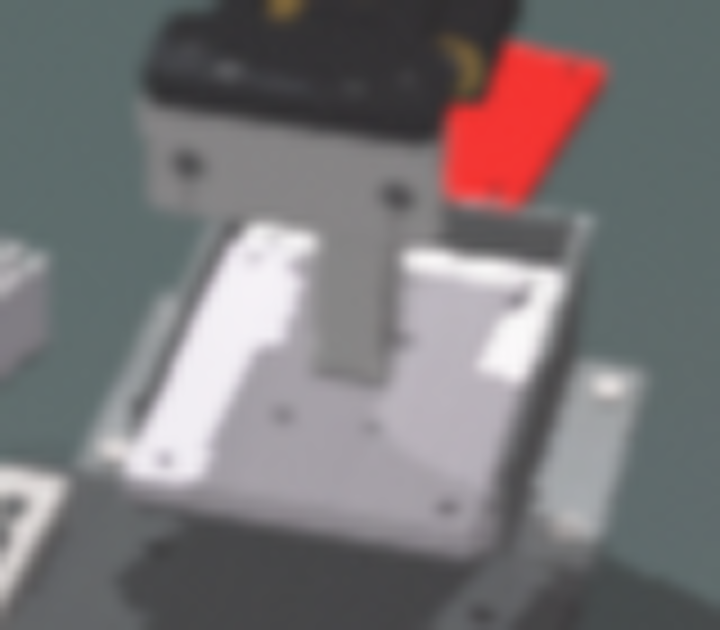

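>>> {"api": "step_arm", "payload": {
  "targets": [
    [0, -0.1, 3, 0, 0, 0],
    [0, 0, 3, 0, 0, 0],
    [0, 0, 3, 0, 0, 0],
    [0, 0, 3, 0, 0, 0],
    [0, 0, 3, 0, 0, 0]
  ]
}}

```text
time_s: 12.08
ee_pos: [0.5665, -0.084, 0.0036]
eef_rot: [-1.571, -0.0, 0.038]
force: [-0.9, -1.8, 6.0]
grip_width: 0.0008
```

```bash
python3 - <<'E'
from ov import *
d=camera("side");print(get_obs()["ee_pos"],get_obs()["force"])
crop(d,"s11.png",300,125,380,195,9)
E
```

```text
[ 0.56651401 -0.08371521  0.00357769] [ 0.27854813 -0.44057634  5.57601464]
```

View pics/s11.png

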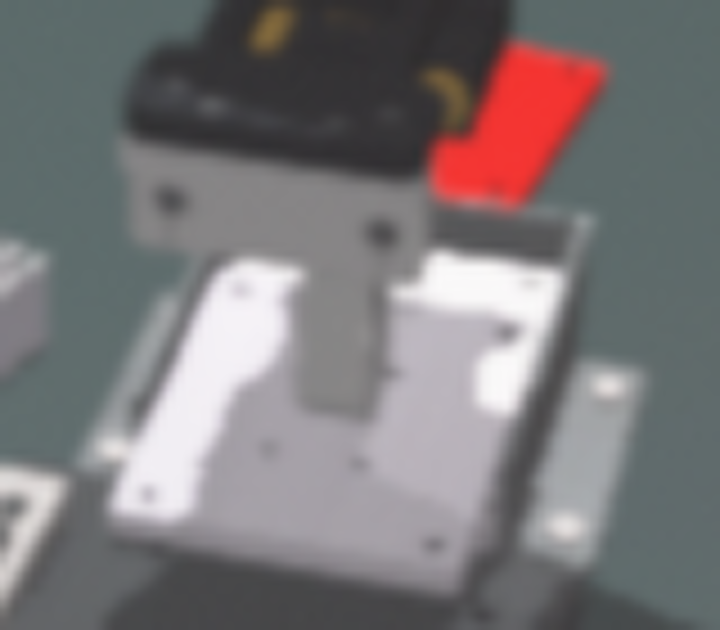

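>>> {"api": "step_arm", "payload": {
  "targets": [
    [0, -0.15, 3, 0, 0, 0],
    [0, 0, 3, 0, 0, 0],
    [0, 0, 3, 0, 0, 0],
    [0, 0, 3, 0, 0, 0]
  ]
}}

```text
time_s: 12.62
ee_pos: [0.5659, -0.0719, 0.0036]
eef_rot: [-1.571, -0.0, 0.038]
force: [-0.1, -1.9, 4.6]
grip_width: 0.0005
```

>>> {"api": "step_arm", "payload": {
  "targets": [
    [0, 0, 3, 0, 0, 0],
    [0, 0, 3, 0, 0, 0],
    [0, 0, 3, 0, 0, 0]
  ]
}}

```text
time_s: 13.0
ee_pos: [0.5655, -0.0629, 0.0036]
eef_rot: [-1.571, 0.0, 0.038]
force: [0.0, -1.2, 4.3]
grip_width: 0.0003
```

>>> {"api": "step_arm", "payload": {
  "targets": [
    [0, 0, 3, 0, 0, 0],
    [0, 0, 3, 0, 0, 0]
  ]
}}

```text
time_s: 13.25
ee_pos: [0.5652, -0.0569, 0.0034]
eef_rot: [-1.571, 0.0, 0.038]
force: [-0.3, -1.1, 2.6]
grip_width: 0.0005
```

>>> {"api": "step_arm", "payload": {
  "targets": [
    [0, 0.25, 3, 0, 0, 0],
    [0, 0.08, 3, 0, 0, 0],
    [0, 0.08, 3, 0, 0, 0]
  ]
}}

```text
time_s: 13.62
ee_pos: [0.565, -0.048, 0.0032]
eef_rot: [-1.571, -0.0, 0.037]
force: [-0.6, -2.2, 3.6]
grip_width: 0.001
```

```bash
python3 - <<'E'
from ov import *
d=camera("side");print(get_obs()["ee_pos"],get_obs()["force"])
crop(d,"s12.png",290,135,370,205,9)
E
```

```text
[ 0.56498798 -0.04765371  0.00314538] [-0.69524719 -0.42132729  4.24098497]
```

View pics/s12.png

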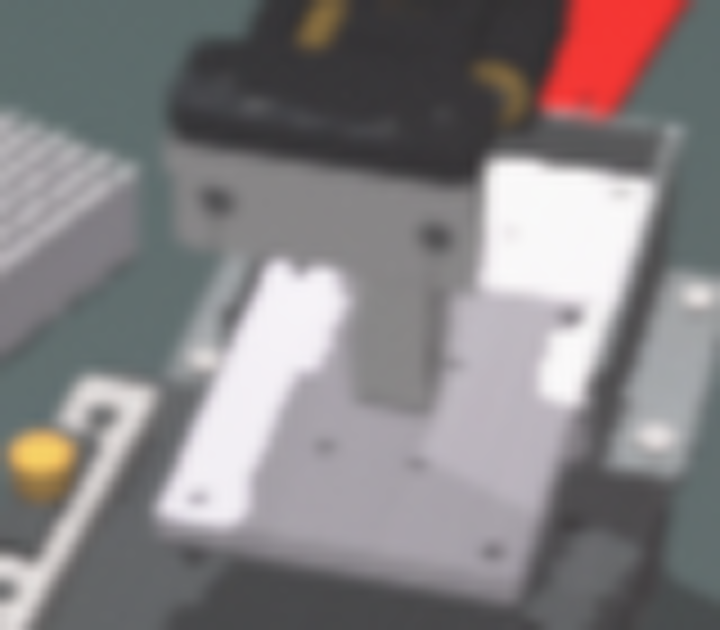

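>>> {"api": "step_arm", "payload": {
  "targets": [
    [0, 0.1, 3.5, 0, 0, 0],
    [0, 0.1, 3.5, 0, 0, 0],
    [0, 0.1, 3.5, 0, 0, 0],
    [0, 0.05, 3.5, 0, 0, 0]
  ]
}}

```text
time_s: 14.18
ee_pos: [0.5645, -0.0339, 0.0028]
eef_rot: [-1.571, -0.0, 0.038]
force: [0.1, -1.1, 5.4]
grip_width: 0.0009
```

>>> {"api": "step_arm", "payload": {
  "targets": [
    [0, 0, 3.5, 0, 0, 0],
    [0, 0, 3.5, 0, 0, 0],
    [0, 0.05, 3.5, 0, 0, 0]
  ]
}}

```text
time_s: 14.55
ee_pos: [0.564, -0.0234, 0.0027]
eef_rot: [-1.571, 0.0, 0.038]
force: [0.3, -0.9, 5.0]
grip_width: 0.0001
```

>>> {"api": "step_arm", "payload": {
  "targets": [
    [0, 0, 3.5, 0, 0, 0],
    [0, 0.05, 3.5, 0, 0, 0],
    [0, 0.05, 3.5, 0, 0, 0]
  ]
}}

```text
time_s: 14.92
ee_pos: [0.5637, -0.013, 0.0026]
eef_rot: [-1.571, -0.0, 0.038]
force: [0.3, -1.5, 4.1]
grip_width: 0.0002
```

>>> {"api": "step_arm", "payload": {
  "targets": [
    [0, 0.05, 3, 0, 0, 0],
    [0, 0, 3, 0, 0, 0]
  ]
}}

```text
time_s: 15.18
ee_pos: [0.563, -0.0069, 0.0022]
eef_rot: [-1.571, 0.001, 0.038]
force: [-0.5, -0.6, 0.1]
grip_width: 0.0001
```

```bash
python3 - <<'E'
from ov import *
d=camera("side");print(get_obs()["ee_pos"],get_obs()["force"])
crop(d,"s13.png",280,140,370,215,8)
E
```

```text
[ 0.56299075 -0.00656988  0.0021064 ] [ 0.56877365 -0.04065619 -0.47493245]
```

View pics/s13.png

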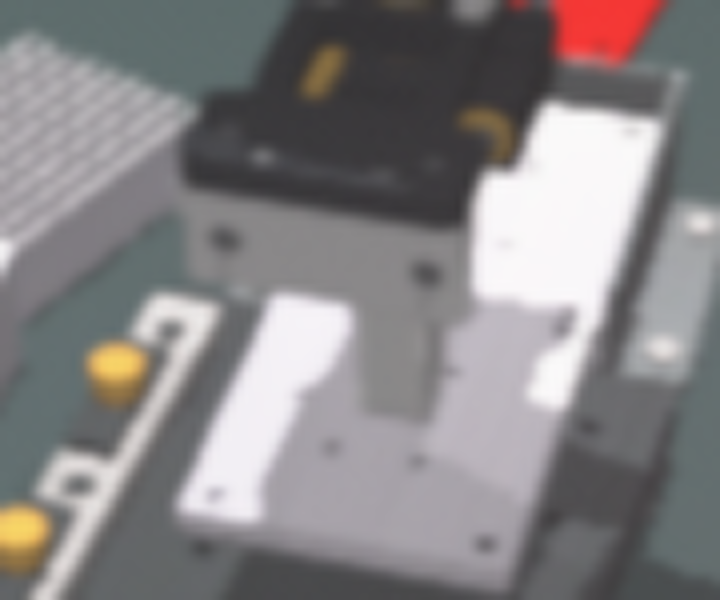

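>>> {"api": "step_arm", "payload": {
  "targets": [
    [0, 0.3, 0, 0, 0, 0],
    [0, 0.3, 0, 0, 0, 0],
    [0, 0, 0, 0, 0, 0]
  ]
}}

```text
time_s: 15.6
ee_pos: [0.5634, -0.0073, 0.0019]
eef_rot: [-1.571, 0.0, 0.037]
force: [-0.1, 0.1, -1.8]
grip_width: 0.0004
```

>>> {"api": "step_arm", "payload": {
  "targets": [
    [0, 0.2, 0, 0, 0, 0],
    [0, 0, 0, 0, 0, 0]
  ]
}}

```text
time_s: 15.85
ee_pos: [0.5634, -0.0072, 0.0018]
eef_rot: [-1.571, 0.0, 0.037]
force: [-0.1, -0.1, -0.1]
grip_width: 0.0004
```

>>> {"api": "step_arm", "payload": {
  "targets": [
    [0, 0.3, 0, 0, 0, 0],
    [0, 0, 0, 0, 0, 0]
  ]
}}

```text
time_s: 16.1
ee_pos: [0.5636, -0.0072, 0.0016]
eef_rot: [-1.571, -0.0, 0.038]
force: [-0.1, -0.7, 2.9]
grip_width: 0.0004
```

>>> {"api": "step_arm", "payload": {
  "targets": [
    [0, 0.2, 2, 0, 0.4, 0],
    [0, 0, 3.5, 0, 0.4, 0],
    [0, 0, 3.5, 0, 0.4, 0],
    [0, 0, 3.5, 0, 0.4, 0]
  ]
}}

```text
time_s: 16.6
ee_pos: [0.5634, 0.0056, 0.0016]
eef_rot: [-1.571, -0.001, 0.009]
force: [0.2, -2.1, 4.9]
grip_width: 0.0003
```

>>> {"api": "step_arm", "payload": {
  "targets": [
    [0, 0, 3.5, 0, 0.4, 0],
    [0, 0, 3.5, 0, 0.4, 0],
    [0, 0, 3.5, 0, 0.3, 0],
    [0, 0, 3.5, 0, 0, 0],
    [0, 0, 3.5, 0, 0, 0]
  ]
}}

```text
time_s: 17.23
ee_pos: [0.5634, 0.0231, 0.0016]
eef_rot: [-1.571, -0.001, -0.01]
force: [-0.2, -1.1, 6.8]
grip_width: 0.0004
```

```bash
python3 - <<'E'
from ov import *
d=camera("side");print(get_obs()["ee_pos"],get_obs()["force"])
crop(d,"s14.png",260,150,360,250,6)
crop(camera("top"),"t14.png",260,160,390,260,6)
E
```

```text
[0.56341551 0.0234511  0.00159746] [0.92172482 1.17137208 5.52669638]
```

View pics/s14.png

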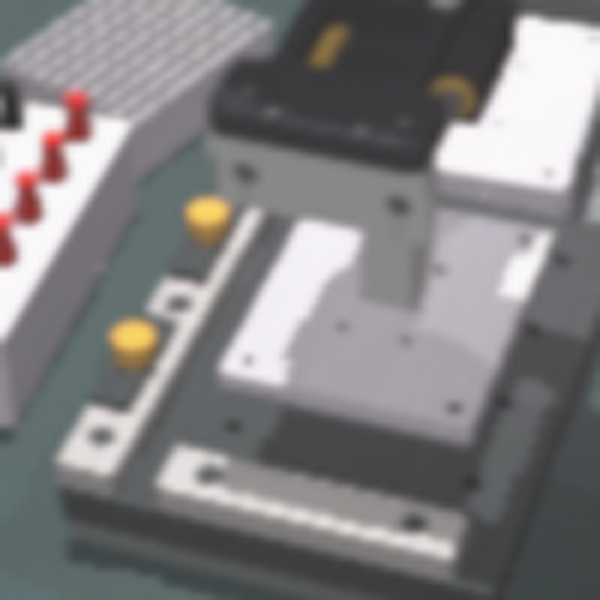

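View pics/t14.png

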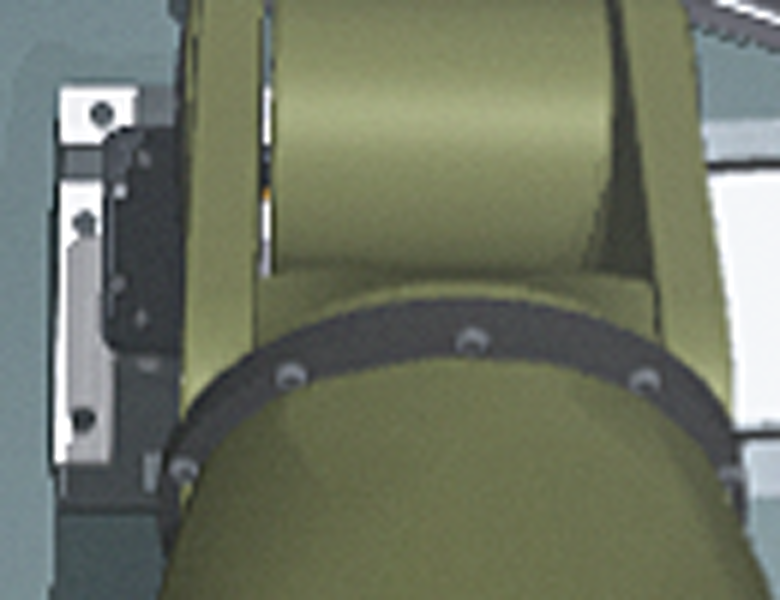

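```bash
python3 - <<'E'
from ov import *
d=camera("side")
Q=lambda p:(np.array(p)+.5)/6-.5+[260,150]
ob=[("side",Q((218,374)),(45,55,36)),("side",Q((472,437)),(-45,55,36)),("side",Q((553,232)),(-45,-55,36)),("side",Q((299,218)),(45,-55,36))]
p,r=fit({"side":d},ob,[.56,.02,0]);print(p.round(4),r.round(2).tolist())
J=(.5694,.0384,-.0087); c,s=np.cos(J[2]),np.sin(J[2]); e=p[:2]-J[:2]
print("jig local",(c*e[0]+s*e[1])*1e3,(-s*e[0]+c*e[1])*1e3,p[2]-J[2])
overlay(d,"s15.png",(260,150,360,250),6,[(p,PL(28),(0,0,255)),(J,JIG,(0,255,0))])
E
```

```text
[0.5654 0.0282 0.0258] [[-0.18, 1.49], [0.15, -0.21], [-1.35, 0.24], [2.06, -4.66]]
jig local -3.903736809890828 -10.194588981969371 0.03449927319596442
```

View pics/s15.png

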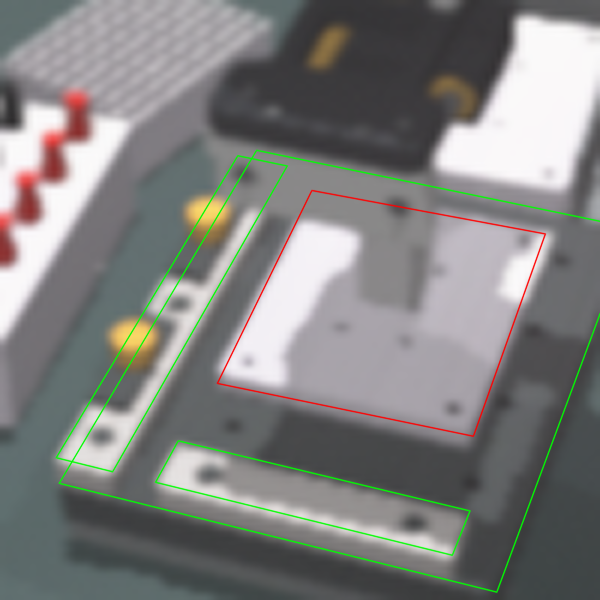

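>>> {"api": "step_arm", "payload": {
  "targets": [
    [0, -0.1, 3.5, 0, 0, 0],
    [0, 0, 3.5, 0, 0, 0],
    [0, 0, 3.5, 0, 0, 0],
    [0, 0, 3.5, 0, 0, 0],
    [0, 0, 3.5, 0, 0, 0],
    [0, 0, 3.5, 0, 0, 0]
  ]
}}

```text
time_s: 18.12
ee_pos: [0.5635, 0.0441, 0.0016]
eef_rot: [-1.571, -0.0, -0.01]
force: [-0.7, -1.9, 5.5]
grip_width: 0.0005
```

```bash
python3 - <<'E'
from ov import *
d=camera("side");print(get_obs()["ee_pos"],get_obs()["force"])
crop(d,"s16.png",260,155,350,245,7)
E
```

```text
[0.56351547 0.04448466 0.00159337] [ 0.61887043 -0.04981872  5.63403787]
```

View pics/s16.png

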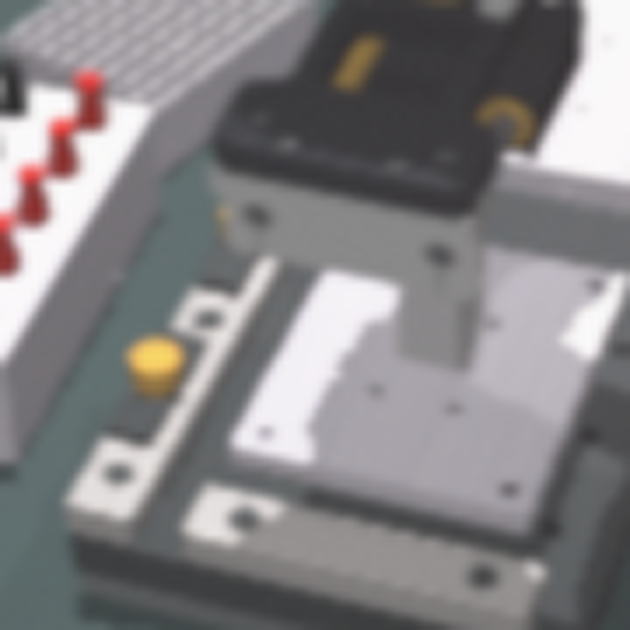

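>>> {"api": "step_arm", "payload": {
  "targets": [
    [0, -0.05, 3, 0, 0, 0],
    [0, 0, 3, 0, 0, 0],
    [0, 0, 2, 0, 0, 0],
    [0, 0, 2, 0, 0, 0]
  ]
}}

```text
time_s: 18.68
ee_pos: [0.5636, 0.0541, 0.0016]
eef_rot: [-1.571, -0.0, -0.01]
force: [0.2, -1.7, 5.5]
grip_width: 0.0006
```

>>> {"api": "step_arm", "payload": {
  "targets": [
    [0, -0.05, 1.5, 0, 0, 0],
    [0, 0, 1.5, 0, 0, 0],
    [0, 0, 1.5, 0, 0, 0]
  ]
}}

```text
time_s: 19.05
ee_pos: [0.5636, 0.0585, 0.0016]
eef_rot: [-1.571, -0.0, -0.01]
force: [0.0, -1.7, 5.3]
grip_width: 0.0003
```

```bash
python3 - <<'E'
from ov import *
d=camera("side");print(get_obs()["ee_pos"],get_obs()["force"])
crop(d,"s17.png",260,155,350,245,7)
E
```

```text
[0.56358056 0.05862496 0.00158672] [-0.3672762  -0.4204907   5.35703217]
```

View pics/s17.png

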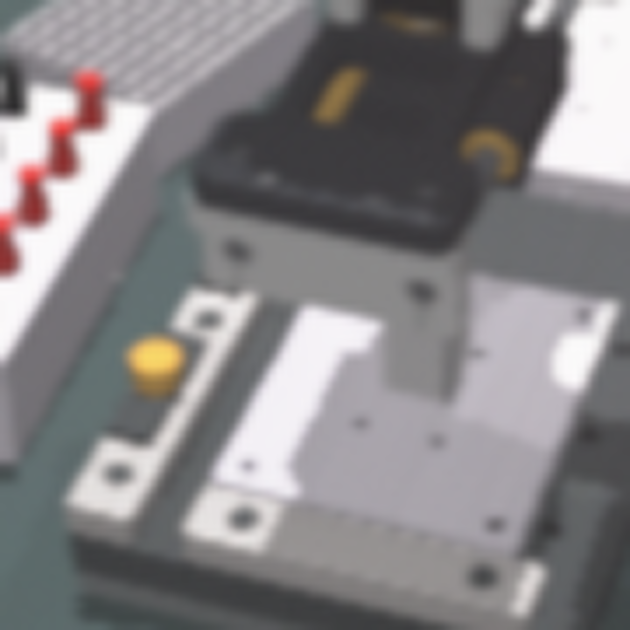

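>>> {"api": "step_arm", "payload": {
  "targets": [
    [0, 0, 1, 0, 0, 0],
    [0, 0, 1, 0, 0, 0]
  ]
}}

```text
time_s: 19.35
ee_pos: [0.5636, 0.0604, 0.0016]
eef_rot: [-1.571, -0.0, -0.01]
force: [-0.3, -1.6, 5.6]
grip_width: 0.0003
```

>>> {"api": "step_arm", "payload": {
  "targets": [
    [0, -0.05, 1, 0, 0, 0],
    [0, 0, 1, 0, 0, 0]
  ]
}}

```text
time_s: 19.6
ee_pos: [0.5636, 0.0624, 0.0016]
eef_rot: [-1.571, -0.0, -0.01]
force: [-0.7, -1.6, 4.5]
grip_width: 0.0009
```

>>> {"api": "step_arm", "payload": {
  "targets": [
    [0, 0, 1, 0, 0, 0],
    [0, 0, 1, 0, 0, 0]
  ]
}}

```text
time_s: 19.85
ee_pos: [0.5636, 0.0643, 0.0016]
eef_rot: [-1.571, -0.0, -0.01]
force: [0.1, -1.9, 5.4]
grip_width: 0.0003
```

```bash
python3 - <<'E'
from ov import *
d=camera("side");print(get_obs()["ee_pos"],get_obs()["force"])
crop(d,"s18.png",260,155,350,245,7)
E
```

```text
[0.56359374 0.0644326  0.00159472] [-0.86518938 -0.77584728  4.68714598]
```

View pics/s18.png

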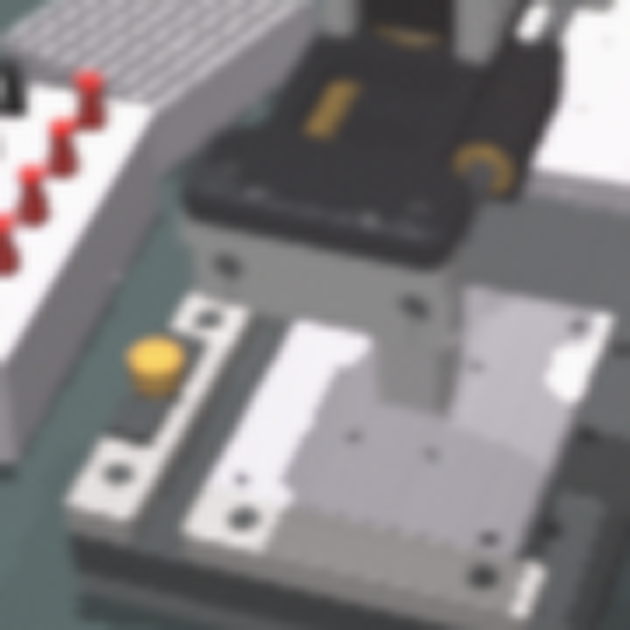

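```bash
python3 - <<'E'
from ov import *
d=camera("side")
J=(.5694,.0384,-.0087)
overlay(d,"s19.png",(260,155,350,245),7,[(J,[rect(-35,-30,55,80,36),rect(-49,-30,41,80,36)],(0,0,255)),(J,JIG,(0,255,0))])
E
```

```text
(no output)
```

View pics/s19.png

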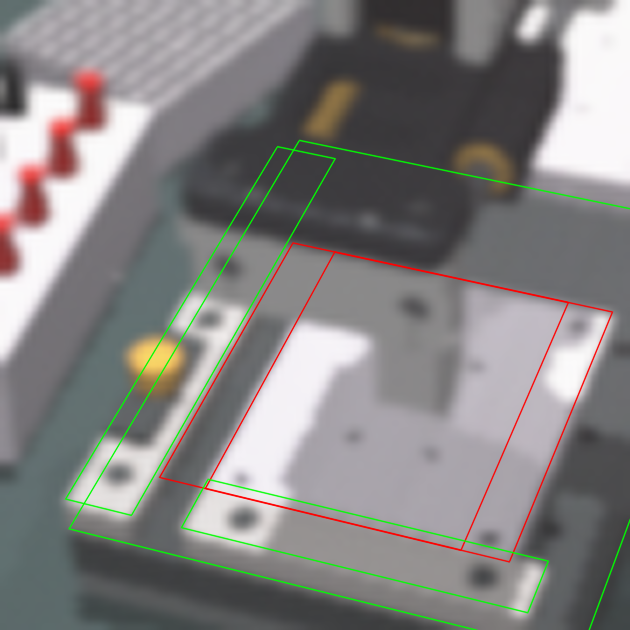

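>>> {"api": "step_arm", "payload": {
  "targets": [
    [0, 0, 1, 0, 0, 0],
    [0, 0, 1, 0, 0, 0]
  ]
}}

```text
time_s: 20.2
ee_pos: [0.5636, 0.0663, 0.0016]
eef_rot: [-1.571, -0.0, -0.01]
force: [0.2, -2.3, 5.9]
grip_width: 0.0005
```

>>> {"api": "step_arm", "payload": {
  "targets": [
    [0, -0.1, 1, 0, 0, 0],
    [0, 0, 1, 0, 0, 0]
  ]
}}

```text
time_s: 20.45
ee_pos: [0.5636, 0.0684, 0.0016]
eef_rot: [-1.571, 0.0, -0.01]
force: [-0.2, -2.2, 4.4]
grip_width: 0.0006
```

```bash
python3 - <<'E'
from ov import *
d=camera("side");print(get_obs()["ee_pos"],get_obs()["force"])
crop(d,"s20.png",260,155,350,245,7)
E
```

```text
[0.56355565 0.06844252 0.00159214] [ 0.49460148 -1.30224097  4.03558128]
```

View pics/s20.png

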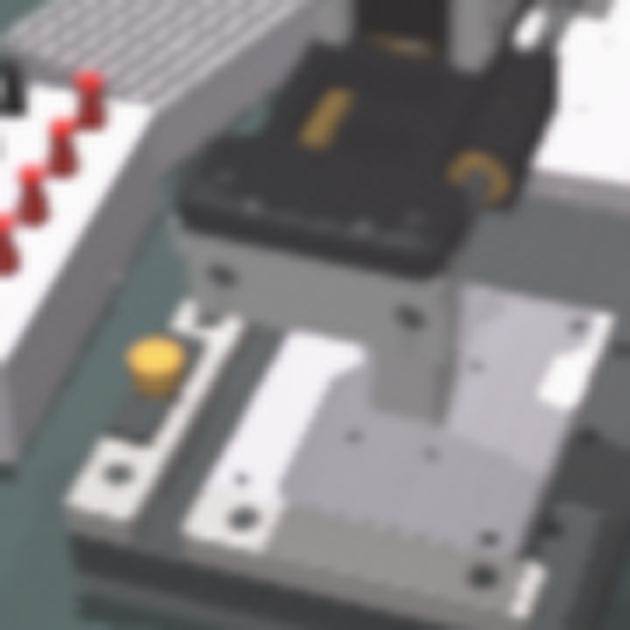

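>>> {"api": "step_arm", "payload": {
  "targets": [
    [1.5, 0.05, 0.2, 0, 0, 0],
    [2, 0, 0.2, 0, 0, 0],
    [2, 0, 0.2, 0, 0, 0],
    [2, 0, 0.2, 0, 0, 0]
  ]
}}

```text
time_s: 21.0
ee_pos: [0.571, 0.069, 0.0016]
eef_rot: [-1.571, 0.0, -0.01]
force: [-2.1, -2.7, 5.6]
grip_width: 0.0004
```

```bash
python3 - <<'E'
from ov import *
d=camera("side");print(get_obs()["ee_pos"],get_obs()["force"])
crop(d,"s21.png",260,155,350,245,7)
E
```

```text
[0.57116236 0.06904603 0.00160307] [-0.43453769 -2.09793254  5.20603164]
```

View pics/s21.png

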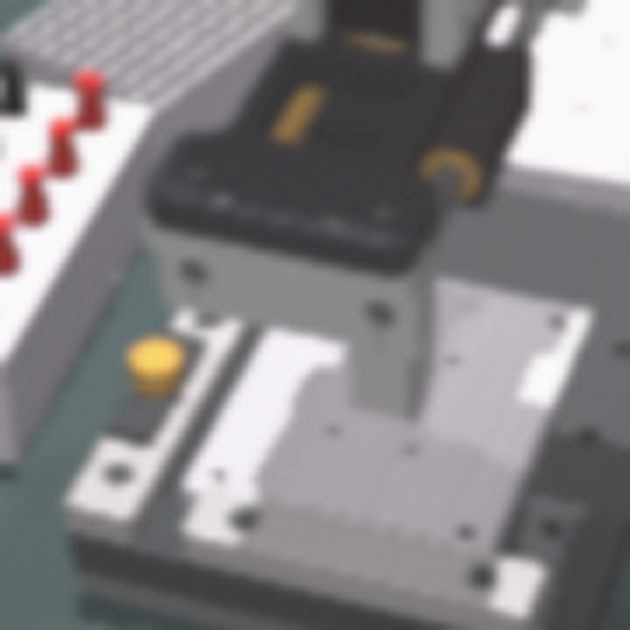

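>>> {"api": "step_arm", "payload": {
  "targets": [
    [2, -0.05, 0.1, 0, 0, 0],
    [2, 0, 0.1, 0, 0, 0],
    [1, 0, 0.1, 0, 0, 0],
    [1, 0, 0.1, 0, 0, 0]
  ]
}}

```text
time_s: 21.55
ee_pos: [0.5769, 0.0694, 0.0016]
eef_rot: [-1.571, 0.001, -0.01]
force: [-1.7, -2.0, 5.7]
grip_width: 0.0005
```

```bash
python3 - <<'E'
from ov import *
d=camera("side");print(get_obs()["ee_pos"],get_obs()["force"])
crop(d,"s22.png",260,155,350,245,7)
E
```

```text
[0.57703302 0.0693752  0.00161645] [-0.99193173 -2.41179464  4.42681945]
```

View pics/s22.png

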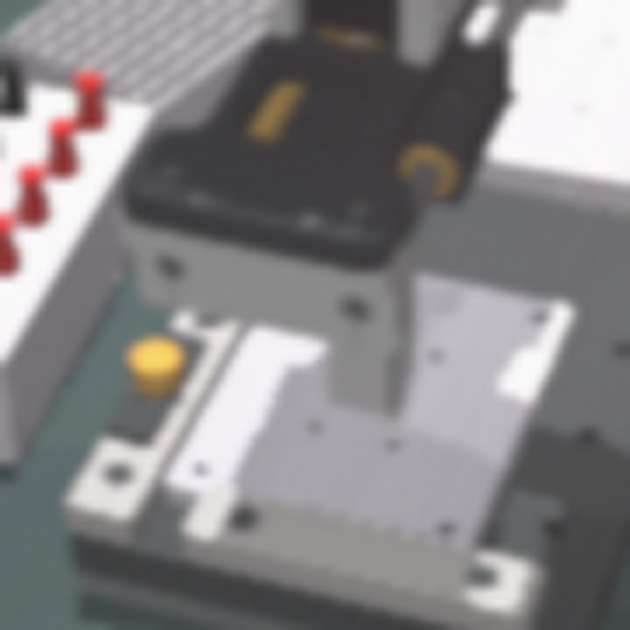

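>>> {"api": "step_arm", "payload": {
  "targets": [
    [1, 0, 0.1, 0, 0, 0],
    [1, 0, 0.1, 0, 0, 0],
    [1, 0, 0.1, 0, 0, 0]
  ]
}}

```text
time_s: 21.98
ee_pos: [0.5798, 0.0698, 0.0016]
eef_rot: [-1.571, 0.001, -0.01]
force: [-2.6, -1.3, 6.2]
grip_width: 0.0004
```

>>> {"api": "step_arm", "payload": {
  "targets": [
    [1, -0.15, 0.1, 0, 0, 0],
    [1, 0, 0.1, 0, 0, 0],
    [1, 0, 0.1, 0, 0, 0]
  ]
}}

```text
time_s: 22.35
ee_pos: [0.583, 0.07, 0.0016]
eef_rot: [-1.571, 0.0, -0.01]
force: [-1.8, -0.1, 2.7]
grip_width: 0.0006
```

```bash
python3 - <<'E'
from ov import *
d=camera("side");print(get_obs()["ee_pos"],get_obs()["force"])
crop(d,"s23.png",260,155,350,245,7)
E
```

```text
[0.58316375 0.07001764 0.00162469] [-0.64242789 -0.09646997  2.42800007]
```

View pics/s23.png

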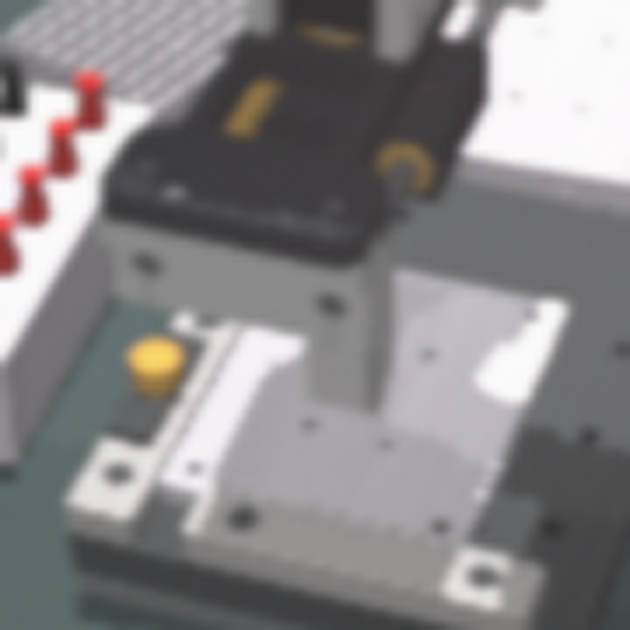

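>>> {"api": "step_arm", "payload": {
  "targets": [
    [0, 0.2, 0, 0, 0, 0],
    [1, 0, 0.5, 0, 0, 0],
    [1, 0, 0.5, 0, 0, 0],
    [1, 0, 0.5, 0, 0, 0]
  ]
}}

```text
time_s: 22.9
ee_pos: [0.5862, 0.0714, 0.0016]
eef_rot: [-1.571, -0.0, -0.01]
force: [-2.6, -0.8, 5.0]
grip_width: 0.0005
```

```bash
python3 - <<'E'
from ov import *
d=camera("side");print(get_obs()["ee_pos"],get_obs()["force"])
crop(d,"s24.png",260,155,350,245,7)
E
```

```text
[0.58631962 0.07143219 0.00160735] [-1.02519147 -0.99035534  3.46553482]
```

View pics/s24.png

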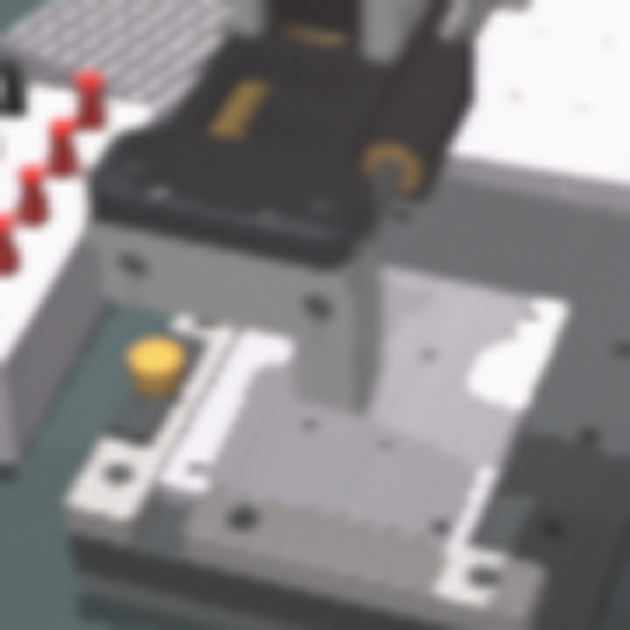

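>>> {"api": "step_arm", "payload": {
  "targets": [
    [0, 0.05, 1, 0, 0, 0],
    [0.2, 0, 1, 0, 0, 0],
    [0.2, 0, 1, 0, 0, 0],
    [0.5, 0, 0.5, 0, 0, 0]
  ]
}}

```text
time_s: 23.45
ee_pos: [0.587, 0.0749, 0.0016]
eef_rot: [-1.571, 0.0, -0.01]
force: [-2.6, -2.3, 4.7]
grip_width: 0.0004
```

>>> {"api": "step_arm", "payload": {
  "targets": [
    [0, -0.6, 0, 0, 0, 0],
    [0, -1, 0, 0, 0, 0],
    [0, -5, 0, 0, 0, 0],
    [0, -25, 0, 0, 0, 0],
    [0, -40, 0, 0, 0, 0],
    [0, -30, 0, 0, 0, 0],
    [-20, 0, 45, 0, 0, 0],
    [-30, 0, 50, 0, 0, 0],
    [-30, 0, 50, 0, 0, 0],
    [-30, 0, 50, 0, 0, 0],
    [-20, 0, 50, 0, 0, 0]
  ]
}}

```text
time_s: 24.82
ee_pos: [0.4582, 0.3227, 0.1037]
eef_rot: [-1.57, -0.0, -0.009]
force: [0.6, -0.6, -0.2]
grip_width: 0.0004
```

```bash
python3 - <<'E'
from ov import *
print(get_obs()["ee_pos"],get_obs()["force"])
c=camera("top");d=camera("side")
cv2.imwrite("pics/t25.png",c["pixels"][:,:,::-1])
crop(c,"t26.png",262,165,372,255,7);crop(d,"s26.png",260,130,370,250,5)
E
```

```text
[0.45818253 0.32269475 0.10371152] [ 0.60118259 -0.6049998  -0.18670178]
```

View pics/t25.png

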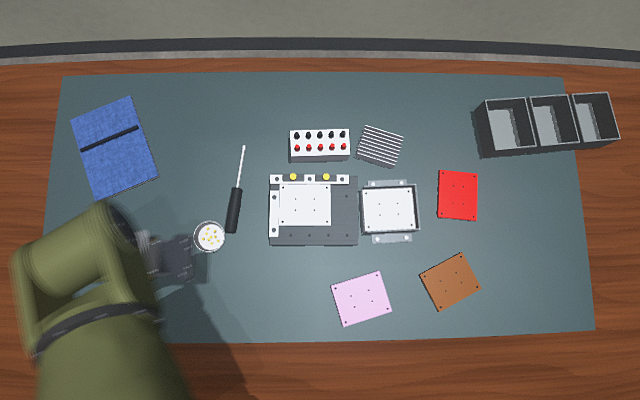

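View pics/t26.png

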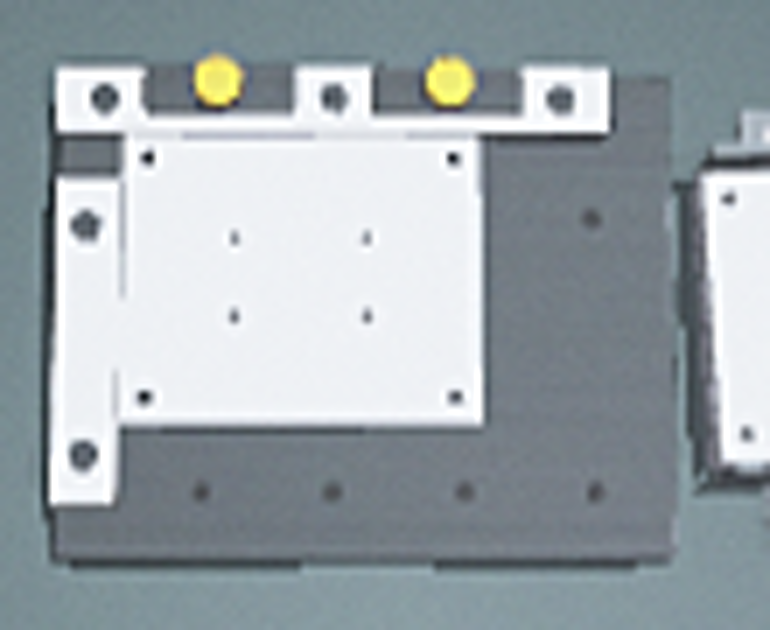

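View pics/s26.png

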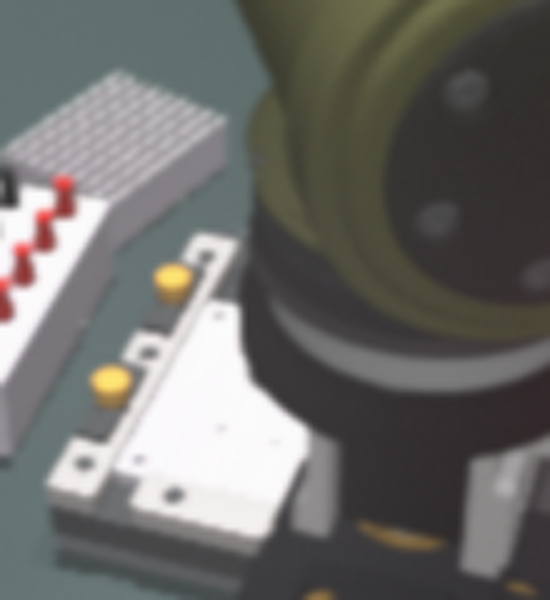

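```bash
cat > q.py <<'E'
from ov import *
from scipy.ndimage import map_coordinates
def edge(c,J,pa,pb,n,search=5,N=25):
    """subpixel edge offsets (mm along local dir n) around predicted segment pa-pb"""
    im=cv2.cvtColor(c["pixels"],cv2.COLOR_RGB2GRAY).astype(float)
    out=[]
    s=np.arange(-search,search+.01,.2)
    for t in np.linspace(0.1,.9,N):
        p=np.array(pa)*(1-t)+np.array(pb)*t
        pts=np.array([p+k*np.array(n) for k in s]); uv=proj(c,world(J,pts))
        g=map_coordinates(im,[uv[:,1],uv[:,0]],order=1)
        d=np.abs(np.gradient(g)); w=d*(d>.5*d.max()); out.append((t,(w*s).sum()/w.sum()))
    out=np.array(out); k=np.polyfit(out[:,0],out[:,1],1); med=np.median(out[:,1])
    L=np.linalg.norm(np.array(pa)-pb)
    return med.round(2),(k[0]/L).round(4),np.std(out[:,1]-np.polyval(k,out[:,0])).round(2)
E
python3 - <<'E'
from q import *
c=camera("top");J=(.5694,.0384,-.0087)
X=(1,0,0);Y=(0,1,0)
print("bed -y edge",edge(c,J,(-70,-90,28),(30,-90,28),Y))
print("bed -x edge",edge(c,J,(-75,-80,28),(-75,90,28),X))
print("plate -y edge",edge(c,J,(-35,-30,36),(55,-30,36),Y))
print("plate -x edge",edge(c,J,(-35,-30,36),(-35,80,36),X))
print("rail inner top",edge(c,J,(55,-68,40),(55,-40,40),X))
print("stop inner top",edge(c,J,(-58,80,40),(-37,80,40),Y))
print("stop outer",edge(c,J,(-58,100,40),(38,100,40),Y,4))
print("stop -x end",edge(c,J,(-60,82,40),(-60,98,40),X,4))
print("rail -y end",edge(c,J,(57,-70,40),(73,-70,40),Y,4))
E
```

```text
bed -y edge (np.float64(-3.36), np.float64(0.0074), np.float64(1.06))
bed -x edge (np.float64(-2.31), np.float64(0.0012), np.float64(0.16))
plate -y edge (np.float64(-1.41), np.float64(-0.0012), np.float64(0.59))
plate -x edge (np.float64(-0.81), np.float64(0.0023), np.float64(0.33))
rail inner top (np.float64(-0.6), np.float64(-0.0012), np.float64(0.0))
stop inner top (np.float64(-0.53), np.float64(0.0214), np.float64(0.99))
stop outer (np.float64(-0.59), np.float64(-0.0275), np.float64(0.62))
stop -x end (np.float64(0.57), np.float64(0.0045), np.float64(0.02))
rail -y end (np.float64(-0.9), np.float64(-0.0211), np.float64(0.01))
```

```bash
python3 - <<'E'
from q import *
c=camera("top");c0=dict(c);c0["pixels"]=cv2.imread("pics/top0.png")[:,:,::-1].copy()
X=(1,0,0);Y=(0,1,0)
J=(.5690,.0376,-.0105)
for s in(3,4):
  print("stop inner0",edge(c0,J,(-50,80,40),(30,80,40),Y,s))
  print("rail inner0",edge(c0,J,(55,-60,40),(55,75,40),X,s))
  print("stop outer0",edge(c0,J,(-58,100,40),(38,100,40),Y,s))
  print("rail -y end",edge(c0,J,(57,-70,40),(73,-70,40),Y,s))
  print("plate -y edge",edge(c,J,(-35,-30,36),(55,-30,36),Y,s))
  print("plate -x edge",edge(c,J,(-35,-30,36),(-35,80,36),X,s))
P=[(sx*a,sy*b) for sx,sy in((1,1),(1,-1),(-1,-1),(-1,1)) for a,b in((40,50),)]
E
```

```text
stop inner0 (np.float64(-0.28), np.float64(0.0131), np.float64(0.02))
rail inner0 (np.float64(-0.36), np.float64(-0.0027), np.float64(0.04))
stop outer0 (np.float64(0.0), np.float64(-0.0244), np.float64(0.55))
rail -y end (np.float64(0.02), np.float64(-0.019), np.float64(0.02))
plate -y edge (np.float64(-0.62), np.float64(-0.0013), np.float64(0.25))
plate -x edge (np.float64(-0.45), np.float64(0.0005), np.float64(0.23))
stop inner0 (np.float64(-0.28), np.float64(0.0131), np.float64(0.02))
rail inner0 (np.float64(-0.36), np.float64(-0.0069), np.float64(0.34))
stop outer0 (np.float64(0.12), np.float64(-0.0265), np.float64(0.63))
rail -y end (np.float64(0.02), np.float64(-0.019), np.float64(0.02))
plate -y edge (np.float64(-0.62), np.float64(-0.0013), np.float64(0.25))
plate -x edge (np.float64(-0.45), np.float64(0.0005), np.float64(0.23))
```

>>> {"api": "step_arm", "payload": {
  "targets": [
    [20, 0, -45, 0, 0, 0],
    [25, 0, -55, 0, 0, 0],
    [25, 0, -55, 0, 0, 0],
    [25, 0, -55, 0, 0, 0],
    [25, 0, -52, 0, 0, 0],
    [0, 30, 0, 0, 0, 0],
    [0, 40, 0, 0, 0, 0],
    [0, 22, 0, 0, 0, 0],
    [0, 0, 0, 0, 0, 0],
    [0, 0, 0, 0, 0, 0]
  ]
}}

```text
time_s: 26.28
ee_pos: [0.5775, 0.0572, 0.0124]
eef_rot: [-1.571, -0.001, -0.011]
force: [0.1, 0.1, 0.2]
grip_width: 0.0005
```

>>> {"api": "step_arm", "payload": {
  "targets": [
    [0, 3, 0, 0, 0, 0],
    [0, 3, 0, 0, 0, 0],
    [0, 2, 0, 0, 0, 0],
    [0, 1, 0, 0, 0, 0],
    [0, 0.7, 0, 0, 0, 0],
    [0, 0.3, 0, 0, 0, 0],
    [0, 0, 0, 0, 0, 0]
  ]
}}

```text
time_s: 27.15
ee_pos: [0.577, 0.058, 0.0016]
eef_rot: [-1.571, -0.0, -0.009]
force: [-2.0, -0.8, 4.5]
grip_width: 0.0007
```

>>> {"api": "step_arm", "payload": {
  "targets": [
    [0, 0, 1, 0, 0, 0],
    [0, 0, 1, 0, 0, 0],
    [0, 0, 1, 0, 0, 0],
    [0, 0, 1, 0, 0, 0]
  ]
}}

```text
time_s: 27.65
ee_pos: [0.5774, 0.0618, 0.0016]
eef_rot: [-1.571, -0.001, -0.01]
force: [-0.4, -2.3, 5.6]
grip_width: 0.0002
```

>>> {"api": "step_arm", "payload": {
  "targets": [
    [0, 0, 0.5, 0, 0, 0],
    [1, -0.05, 0.3, 0, 0, 0],
    [1, 0, 0.2, 0, 0, 0],
    [1, 0, 0.2, 0, 0, 0],
    [1, 0, 0.2, 0, 0, 0]
  ]
}}

```text
time_s: 28.28
ee_pos: [0.581, 0.0634, 0.0016]
eef_rot: [-1.571, -0.0, -0.01]
force: [-2.8, -1.1, 7.0]
grip_width: 0.0004
```

>>> {"api": "step_arm", "payload": {
  "targets": [
    [0.2, -0.2, 0.8, 0, 0, 0],
    [0.3, 0, 0.8, 0, 0, 0],
    [0, -0.7, 0, 0, 0, 0],
    [0, -2, 0, 0, 0, 0],
    [0, -15, 0, 0, 0, 0],
    [0, -40, 0, 0, 0, 0],
    [0, -45, 0, 0, 0, 0],
    [-25, 0, 45, 0, 0, 0],
    [-30, 0, 50, 0, 0, 0],
    [-30, 0, 50, 0, 0, 0],
    [-30, 0, 50, 0, 0, 0],
    [-25, 0, 50, 0, 0, 0]
  ]
}}

```text
time_s: 29.78
ee_pos: [0.4428, 0.3129, 0.1054]
eef_rot: [-1.57, -0.001, -0.01]
force: [-0.4, 0.5, -0.2]
grip_width: 0.0007
```

```bash
python3 - <<'E'
from q import *
print(get_obs()["ee_pos"],get_obs()["time_s"])
c=camera("top");J=(.5690,.0376,-.0105)
X=(1,0,0);Y=(0,1,0)
print("plate -y edge",edge(c,J,(-35,-30,36),(55,-30,36),Y,3))
print("plate -x edge",edge(c,J,(-35,-30,36),(-35,80,36),X,3))
# stack
H=(.5677,-.1183,.0388)
c0=dict(c);c0["pixels"]=cv2.imread("pics/top0.png")[:,:,::-1].copy()
for nm,cc,z in(("before",c0,38),("after",c,30)):
  print(nm,edge(cc,H,(-45,-55,z),(-45,55,z),X,4),edge(cc,H,(-45,-55,z),(45,-55,z),Y,4),edge(cc,H,(-45,55,z),(45,55,z),Y,4))
cv2.imwrite("pics/t30.png",c["pixels"][:,:,::-1]);crop(c,"t31.png",262,165,432,255,4.6)
print(np.abs(c["pixels"].astype(int)-c0["pixels"]).max())
E
```

```text
[0.44277346 0.31288482 0.1053742 ] 29.775
plate -y edge (np.float64(-0.6), np.float64(0.0003), np.float64(0.26))
plate -x edge (np.float64(-0.45), np.float64(-0.0034), np.float64(0.3))
before (np.float64(-1.45), np.float64(0.004), np.float64(0.7)) (np.float64(-0.7), np.float64(-0.0009), np.float64(0.25)) (np.float64(0.03), np.float64(-0.0039), np.float64(0.39))
after (np.float64(-1.07), np.float64(0.0083), np.float64(0.74)) (np.float64(-1.49), np.float64(-0.0004), np.float64(0.4)) (np.float64(-0.77), np.float64(-0.0061), np.float64(0.42))
188
```

View pics/t31.png

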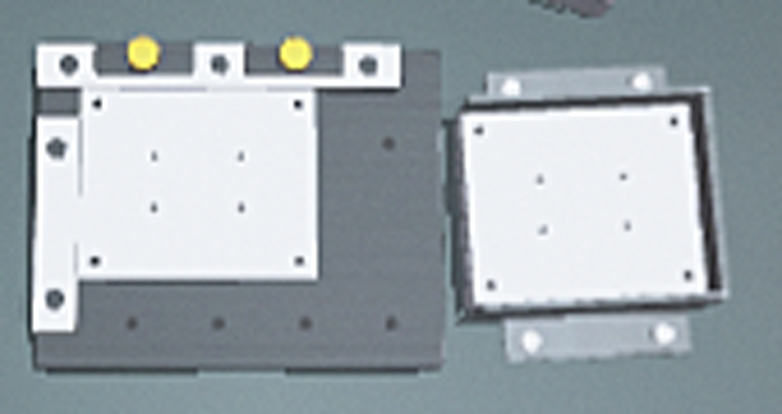

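>>> {"api": "step_arm", "payload": {
  "targets": [
    [0, 0, 0, 0, 0, 0],
    [0, 0, 0, 0, 0, 0]
  ]
}}

```text
time_s: 30.08
ee_pos: [0.4443, 0.3106, 0.1046]
eef_rot: [-1.571, -0.0, -0.01]
force: [-0.3, 0.7, 0.1]
grip_width: 0.0001
```

```bash
python3 -c "
from station import job
print(job.hand_in())"
```

```text
the job is handed in; nothing more can be done
None
```

I slid the top plate off the stack with closed fingertips, across onto the jig bed, up against the end stop and then along it to the back rail. I handed the job in at about 30 s with the arm clear of everything.

**Plate position:** In the last top view the plate's edges are within about 0.3 mm of the end stop and 0.1 mm of the rail, and parallel to within about 3 mrad. That is inside the measuring error. A second push towards both sides did not move it.

**Stack and bench:** The stack measured within about 1 mm of where it was before, also near the measuring error. From the top view taken after the first push, the other things on the bench looked unmoved. I did not measure them.

**Where it fell short:**
- **First touch too hard:** I sent several downward steps in one go, and the press briefly reached about 19 N straight down before I backed off. The plate was not being slid at the time. I saw no mark or shift of the stack at the camera's resolution.
- **Sliding force:** It was mostly 3 to 6 N, with single readings of 6.2, 6.8 and 7.0 N.
- **Height disagreement:** The reported fingertip height was about 34 mm lower than the cameras and the contact showed, so I went by force and camera.
- **Drop onto the bed:** The plate tilted slightly on its way down the 2 mm step from the stack to the bed, then lay flat.

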